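# Rinse the brushes and lock them into the drying rack

### The arm

A 6-joint arm with a two-finger parallel gripper is mounted at the origin on a cart in front of the work surface, level with it; the furniture and walls round the work are solid. World frame = base frame: x ahead of the robot, y to its left, z up, the work surface at z = 0. Lengths are in mm, angles in rad, forces in N, time in s.
With the tool pointing down it reaches from about 300 to 775 mm from the base axis. Payload 14.6 kg.
Tool frame: the origin (TCP) lies at the very end of the fingers, on their centre line; the grasp point (between the pads) lies 19 mm behind it; z points along the fingers, y is the line along which they close (so a half turn about z gives the same grasp; the last joint's range is limited). The gripper opens to 94 mm and grips with 3 to 60 N. Pads are 16 mm wide; open, the fingers measure 119 mm over their backs; the gripper's body (75 mm by 177 mm) begins 78 mm behind the grasp point.
Start: joints at [1.163, 0.3, 1.521, -0, 1.321, -0.067], TCP at [183.83, 518.359, 205.446] pointing down, gripper open.
Joint ranges: [-3.03, 3.03], [-0.79, 2.21], [0.23, 2.52], [-1.04, 4.18], [0, 3.07], [-2.55, 2.55]. Speed limits (rad/s): [2.22, 2.22, 2.57, 3.14, 3.14, 3.14].

### API

Orientations are given as [roll, pitch, yaw] about the fixed x, y, z axes, in that order (R = Rz(yaw) Ry(pitch) Rx(roll)).
In Python, from cell import manip gives the robot as it stands. The module is installed in compiled form; this text tells all that it offers.
- The arm moves only by the shell command python3 -m inch 'ROWS' [FORCE]. ROWS is JSON, a list of rows, each an object of numbers: "gripper": the opening, from 0 (shut) to 1 (fully open); "dx", "dy", "dz": the shift along the world's x, y, z in m; "wx", "wy", "wz": the turn, a rotation vector about the world's x, y, z in degrees. A call has exactly 5 rows; each row is the pose to reach, as a shift and turn from the pose commanded when the call began; what a row does not reach only later rows make up. A row lasts 1/12 s, in which the tool goes at most 41.7 mm and 7.16 degrees, less where a joint would pass 70% of its speed; a pose out of reach is approached as far as the arm can. A call with a gripper value outside its range is refused whole. The fingers move at their own pace and stop on an object; FORCE is the grip in N (left out, the last holds). Time passes only in rows, so rows that repeat a pose let the fingers close, or fill a call up. It gives the time, the measured TCP pose, the force, the opening and the grip force at its end, in the units of the state.
- manip.read_state(): the state, without advancing time (a new reading comes with each control period).
- manip.camera(name): name is "scene" or "top" or "wrist"; returns the picture (480x640x3 uint8, blue, green, red); there is no depth.
- manip.camera_info(name): a dict with "camera_matrix" (3x3 intrinsics, pixels), "R" (3x3) and "t" (3): a world point X has camera coordinates R X + t; the wrist camera has in their place "tool_from_camera" (4x4, takes a point from camera to tool coordinates, whose origin is the TCP and whose axes are the flange's). Camera axes: x right, y down, z forward; pixel columns grow to the right and rows downward; lengths in mm; the calibration is good to about 2 mm. A picture is of the moment at which its call begins: read the wrist's pose just before it. camera_info takes no time and is no camera call.
- manip.sign_off(): hands the job in; it is judged then, once.
The state is a dict: "clock": time; "joints": joint angles; "qd": joint speeds; "effort": joint torques, N m; "eef_pos": TCP position; "eef_rot": TCP orientation; "wrist_force": force on the tool from outside, world axes, zero at the start; "moment": the same for the moment, N m; "finger_gap": finger opening in mm; "finger_force": force on a finger pad.
Only numpy, scipy, OpenCV 4.12 (cv2) and the standard library are available. Lean on these libraries where they do the work, as an engineer would, in place of code of your own. Each camera call takes 0.05 s, during which the arm holds its last target. There are 200 camera calls.

### The job

Wash up the dirty brushes that hang in the wooden stand: take them in the order white, yellow, red, black (some may be missing), so that no brush picks up a darker colour, dip the bristles of each well below the water in the rinse pot beside the stand for a moment, and hang it upright in a free hole of the round drying rack, down through both plates until its drip guard lies on the top plate. The rack's blue lock ring must be turned back to its open mark before brushes can go in; when all are in, turn it fully to the locked mark so that it holds the guards down. Do not tip the water pot.

Things in the scene. Friction and masses are not known exactly. Their poses are not given: they have to be found in the camera images.
- brush_white: brush with white handle and white paint in its bristles, 164 mm long, 40 g; None if absent. Origin at the bristles' tip, z towards the handle. Bristles taper from 3 mm across at the tip to 10 at 20 mm; shank 10 mm across up to a black drip guard (disc 30 mm across, 90 to 94 mm from the tip); above it the handle to grip, 13 mm across from 94 to 150 mm, then a bulb 19 mm across.
- brush_yellow: brush with yellow handle and yellow paint in its bristles, 164 mm long, 40 g; None if absent. Origin at the bristles' tip, z towards the handle. Bristles taper from 3 mm across at the tip to 10 at 20 mm; shank 10 mm across up to a black drip guard (disc 30 mm across, 90 to 94 mm from the tip); above it the handle to grip, 13 mm across from 94 to 150 mm, then a bulb 19 mm across.
- brush_red: brush with red handle and red paint in its bristles, 164 mm long, 40 g; None if absent. Origin at the bristles' tip, z towards the handle. Bristles taper from 3 mm across at the tip to 10 at 20 mm; shank 10 mm across up to a black drip guard (disc 30 mm across, 90 to 94 mm from the tip); above it the handle to grip, 13 mm across from 94 to 150 mm, then a bulb 19 mm across.
- brush_black: brush with black handle and black paint in its bristles, 164 mm long, 40 g; None if absent. Origin at the bristles' tip, z towards the handle. Bristles taper from 3 mm across at the tip to 10 at 20 mm; shank 10 mm across up to a black drip guard (disc 30 mm across, 90 to 94 mm from the tip); above it the handle to grip, 13 mm across from 94 to 150 mm, then a bulb 19 mm across.
- stand: fixed plywood brush stand, 120 x 120 x 100 mm, a board on two cheeks; origin at the centre of its underside on the table, z up. Four holes 14 mm across at x = +-32 mm, y = +-32 mm, through the 12 mm board, whose top is 100 mm above the table. The brushes hang in them by their guards, bristles down, tips about 10 mm above the table.
- pot: open translucent pot of blue rinse water between stand and rack, loose, 0.3 kg, 118 mm across the rim, 64 mm high; inside 76 mm across at the bottom, 92 mm below the rim; bottom 5 mm thick, water surface about 38 mm above the table (the water does not resist). Origin at the centre of its underside, z up.
- rack: fixed round metal drying rack; origin at the centre of its underside on the table, z up. Top plate 178 mm across, upper face 105 mm above the table, 6 mm thick; guide plate below, upper face at 60 mm, 5 mm thick. Both have four holes 13 mm across in line, 50 mm from the axis towards the rack's +x, +y, -x, -y. A hung brush has its guard on the top plate and its tip 15 mm above the table.
- rack_hole0 (a point): centre of the hole towards the rack's +x, at the upper face of the top plate
- rack_hole1 (a point): the same for the hole towards the rack's +y
- rack_hole2 (a point): the same for the hole towards the rack's -x
- rack_hole3 (a point): the same for the hole towards the rack's -y
- lock_ring (a joint): turn of the blue ring on the rack's top plate about the rack's vertical axis, rad: 0 = open (white dot, stop), 0.785 = locked (red bar, stop), growing clockwise seen from above. 160 mm across, top 117 mm above the table. Its four notches clear the holes below 0.1 rad; locked, its lip lies 3 mm above the guards of hung brushes. Stays where left; about 1.5 N at the pin turns it.
- ring_pin (a point): grip point of the upright black pin on the lock ring: 12 mm across, from 117 to 162 mm above the table, 91 mm from the rack's axis; this point is 145 mm above the table. In the rack's frame it stands at -45 degrees (between +x and -y) when open, at -90 degrees (-y) when locked.

How it is judged:
By the outcome, as a careful person would: the job done as asked, in the order asked, and still so for the second after the job is handed in, with the robot touching nothing.
Of brush_white, brush_yellow, brush_red, brush_black only 3 to 4 are there at a start; the rules pass over those that are not, and their reading is None.
At some moment in a run one of pot may be knocked a few centimetres aside while the robot is not near it.
Once in a run the grip may slacken for a moment while it holds something.
It also fails if it takes over 210 s, if anything falls off the work surface, if the arm or the gripper's body presses on something with over 40 N, if the wrist force passes 120 N, or if a joint passes its speed limit or range.

## Working session

There is one attempt and no reset: what is moved stays moved. The work goes in short steps, Python scripts to look and compute and a shell command to move; the robot and the scene stay as the last step left them, time stands still between calls to the robot, and variables do not carry over. Pictures are saved under pics/ and viewed, at most 14 in all, crops included, and the job is handed in when it is done.

```bash
mkdir -p pics; cat > h.py <<'E'
import numpy as np, cv2, json
from cell import manip
def snap(n,f):
    s=manip.read_state(); im=manip.camera(n); cv2.imwrite('pics/'+f,im); return im,s
def ray(n,u,v,s=None):
    c=manip.camera_info(n); K=np.array(c['camera_matrix']); d=np.linalg.inv(K)@[u,v,1]
    if n=='wrist':
        from scipy.spatial.transform import Rotation as Ro
        T=np.array(c['tool_from_camera']); R=Ro.from_euler('xyz',s['eef_rot']).as_matrix()
        return R@T[:3,3]+np.array(s['eef_pos']), R@T[:3,:3]@d
    R=np.array(c['R']);t=np.array(c['t']); return -R.T@t, R.T@d
def onz(n,u,v,z,s=None):
    o,d=ray(n,u,v,s); return o+d*(z-o[2])/d[2]
def proj(n,X):
    c=manip.camera_info(n);p=np.array(c['camera_matrix'])@(np.array(c['R'])@np.array(X)+np.array(c['t']));return p[:2]/p[2]
E
python3 - <<'E'
from h import *
for n in('top','scene'):
    snap(n,n+'0.png'); o,d=ray(n,320,240); print(n,o.round(),onz(n,320,240,0).round())
print(manip.read_state())
print(manip.camera_info('wrist'))
E
```

```text
top [ 344. -175. 1136.] [ 600. -161.    0.]
scene [-120. -557.  481.] [749. -66.   0.]
{'clock': 0.1, 'joints': array([ 1.16338492e+00,  3.00405651e-01,  1.52150961e+00, -2.46815612e-05,
        1.32067837e+00, -6.65759455e-02]), 'qd': array([ 0.00045988, -0.00069919, -0.00106063,  0.00043777,  0.00183564,
        0.00082346]), 'effort': array([ 1.82260206e-03, -5.32642508e+01, -3.53282726e+01,  7.08828284e-02,
        2.35389947e-02, -8.43940393e-05]), 'eef_pos': array([183.75744001, 518.15436519, 204.95245688]), 'eef_rot': array([-3.14059230e+00, -4.27375646e-05,  2.80076329e+00]), 'wrist_force': array([-0.28877081, -0.77817652,  0.83509625]), 'moment': array([-0.03637684, -0.00674477,  0.00999212]), 'finger_force': 0.0, 'finger_gap': 93.80094255830195}
{'camera_matrix': array([[335.67669646,   0.        , 324.05254249],
       [  0.        , 335.67669646, 237.13148071],
       [  0.        ,   0.        ,   1.        ]]), 'tool_from_camera': array([[ 2.72528312e-04, -9.57964939e-01, -2.86885171e-01,
         8.38551749e+01],
       [ 9.99999515e-01, -1.03082915e-05,  9.84376990e-04,
        -9.23803481e-01],
       [-9.45955939e-04, -2.86885301e-01,  9.57964472e-01,
        -1.78771737e+02],
       [ 0.00000000e+00,  0.00000000e+00,  0.00000000e+00,
         1.00000000e+00]])}
```

View pics/top0.png

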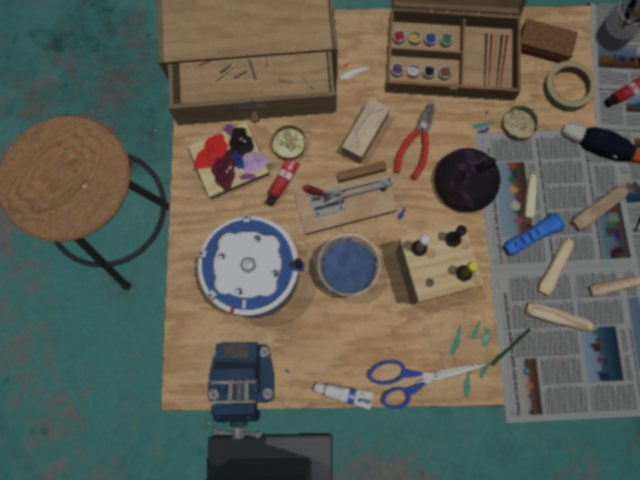

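View pics/scene0.png

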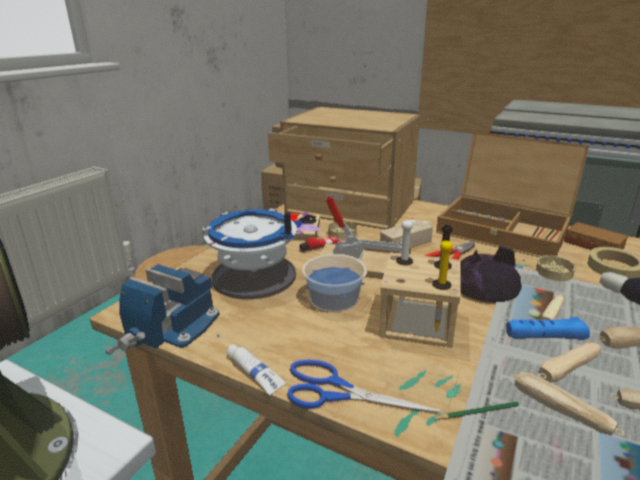

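Top view: the rack is at about (248,265) with its black pin at (297,265), the pot at (348,265), and the stand at about (440,265). Three brushes hang in the stand: white (420,245), black (457,235) and yellow (468,270). Red is absent.

```bash
python3 - <<'E'
from h import *
im=cv2.imread('pics/top0.png')
c=cv2.resize(im[205:325,190:310],None,fx=5,fy=5,interpolation=cv2.INTER_CUBIC)[:, :600]
cv2.imwrite('pics/rack.png',c)
c=cv2.resize(im[215:310,385:495],None,fx=6,fy=6,interpolation=cv2.INTER_CUBIC)
cv2.imwrite('pics/stand.png',c)
hsv=cv2.cvtColor(im,cv2.COLOR_BGR2HSV)
m=cv2.inRange(hsv,(105,120,60),(125,255,255)); m[:, :190]=0;m[:,310:]=0;m[:205]=0;m[325:]=0
cs,_=cv2.findContours(m,cv2.RETR_EXTERNAL,cv2.CHAIN_APPROX_NONE);k=max(cs,key=cv2.contourArea)
e=cv2.fitEllipse(k);print(e,onz('top',*e[0],117))
a=onz('top',e[0][0]-e[1][0]/2,e[0][1],117);b=onz('top',e[0][0]+e[1][0]/2,e[0][1],117);print(np.linalg.norm(a-b))
print('pin',onz('top',297,265,162))
for n,p in dict(W=(423,240),K=(461,230),Y=(473,267)).items(): print(n,onz('top',*p,170).round())
for u,v in((400,238),(468,228),(482,290),(411,301)):print(onz('top',u,v,100).round())
# pot
m=cv2.inRange(hsv,(100,70,60),(125,255,200)); m[:, :312]=0;m[:,385:]=0;m[:230]=0;m[300:]=0
cs,_=cv2.findContours(m,cv2.RETR_EXTERNAL,cv2.CHAIN_APPROX_NONE);k=max(cs,key=cv2.contourArea)
e=cv2.fitEllipse(k);print('water',e,onz('top',*e[0],38))
E
```

```text
((248.1127471923828, 263.8642272949219), (79.97400665283203, 85.47174835205078), 89.07899475097656) [532.37279528 -36.09218784 117.        ]
140.14965500275952
pin [ 520.86609575 -124.09084432  162.        ]
W [ 559. -336.  170.]
K [ 575. -400.  170.]
Y [ 512. -416.  170.]
[ 579. -306.  100.]
[ 595. -430.  100.]
[ 482. -447.  100.]
[ 465. -321.  100.]
water ((348.05792236328125, 266.2636413574219), (50.345394134521484, 50.71586227416992), 98.1900405883789) [ 539.44673652 -213.87335255   38.        ]
```

View pics/rack.png

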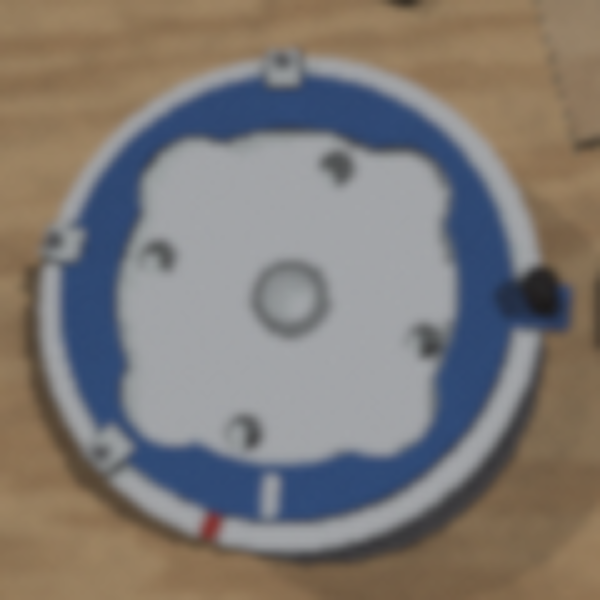

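View pics/stand.png

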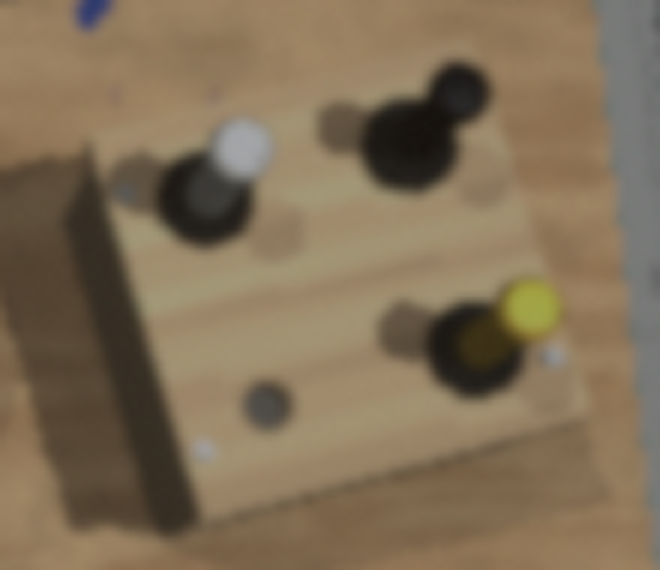

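Rack crop: the holes are at about (340,168), (157,257), (243,432) and (425,340). The pin top is at (540,293), partway between open (counter-clockwise) and locked. The red mark is at (211,527) and the ring's white bar at (270,495).
Stand crop: the guards are white (205,198), black (410,143) and yellow (477,348), and the free hole is at (267,405).

```bash
python3 - <<'E'
from h import *
r=lambda u,v,z:onz('top',190+u/5,205+v/5,z)[:2].round(1)
H=[r(u,v,105) for u,v in((338,167),(155,257),(243,432),(424,341))]
C=np.mean(H,0);print('holes',H,'C',C,[np.linalg.norm(h-C).round(1) for h in H],[np.degrees(np.arctan2(*(h-C)[::-1])).round(1) for h in H])
print('plate',r(290,302,105)); p=r(541,290,162);print('pin',p,np.linalg.norm(p-C),np.degrees(np.arctan2(*(p-C)[::-1])))
s=lambda u,v,z:onz('top',385+u/6,215+v/6,z)[:2].round(1)
G=[s(205,198,104),s(410,143,104),s(477,348,104),s(267,405,100)];print('guards WKY free',G,np.mean(G,0))
print('bulbs',s(242,149,168),s(459,92,168),s(531,308,168))
E
```

```text
holes [array([580.6, -50.8]), array([548.8,  13.9]), array([485.7, -18.4]), array([517.1, -81.8])] C [533.05  -34.275] [np.float64(50.3), np.float64(50.7), np.float64(49.9), np.float64(50.1)] [np.float64(-19.2), np.float64(71.9), np.float64(161.5), np.float64(-108.6)]
plate [531.8 -34.3]
pin [ 524.2 -126.1] 92.25049119110423 -95.50510543382873
guards WKY free [array([ 558.8, -339.1]), array([ 574.6, -401.1]), array([ 512.4, -417. ]), array([ 497.1, -355. ])] [ 535.725 -378.05 ]
bulbs [ 559.3 -340. ] [ 574.8 -401.7] [ 513.  -417.7]
```

```bash
R='import'; python3 -m inch '[{"dz":0.04,"gripper":0.45},{"dz":0.06,"dy":-0.02,"wz":-7},{"dz":0.06,"dy":-0.06,"dx":0.02,"wz":-14},{"dz":0.06,"dy":-0.10,"dx":0.04,"wz":-21},{"dz":0.06,"dy":-0.13,"dx":0.06,"wz":-28}]' && python3 -m inch '[{"dx":0.02,"dy":-0.035,"wz":-7},{"dx":0.04,"dy":-0.07,"wz":-14},{"dx":0.06,"dy":-0.105,"wz":-21},{"dx":0.08,"dy":-0.14,"wz":-28},{"dx":0.1,"dy":-0.175,"wz":-35}]' && python3 -m inch '[{"dx":0.02,"dy":-0.035,"wz":-7},{"dx":0.04,"dy":-0.07,"wz":-7.5},{"dx":0.06,"dy":-0.105,"wz":-7.5},{"dx":0.08,"dy":-0.14,"wz":-7.5},{"dx":0.1,"dy":-0.17,"wz":-7.5}]'
```

```text
validation failed for argument at $[0]...
```

```bash
python3 -m inch '[{"gripper":0.45,"dx":0,"dy":0,"dz":0.04,"wx":0,"wy":0,"wz":0},{"gripper":0.45,"dx":0,"dy":-0.02,"dz":0.06,"wx":0,"wy":0,"wz":-7},{"gripper":0.45,"dx":0.02,"dy":-0.06,"dz":0.06,"wx":0,"wy":0,"wz":-14},{"gripper":0.45,"dx":0.04,"dy":-0.10,"dz":0.06,"wx":0,"wy":0,"wz":-21},{"gripper":0.45,"dx":0.06,"dy":-0.13,"dz":0.06,"wx":0,"wy":0,"wz":-28}]' 30
python3 -m inch '[{"gripper":0.45,"dx":0.1,"dy":-0.175,"dz":0,"wx":0,"wy":0,"wz":-35}]'
python3 -m inch '[{"gripper":0.45,"dz":0},{"gripper":0.45},{"gripper":0.45},{"gripper":0.45},{"gripper":0.45}]'
```

```text
clock: 0.52
eef_pos: [243.3, 387.1, 265.3]
eef_rot: [-3.142, 0.0, 2.308]
wrist_force: [0.4, 0.3, 0.4]
finger_gap: 64.4
finger_force: 0.0validation failed for argument at $...
validation failed for argument at $[0]...
```

```bash
for i in 1; do
python3 -m inch '[{"gripper":0.45,"dx":0.02,"dy":-0.03,"dz":0,"wx":0,"wy":0,"wz":-7},{"gripper":0.45,"dx":0.04,"dy":-0.06,"dz":0,"wx":0,"wy":0,"wz":-14},{"gripper":0.45,"dx":0.06,"dy":-0.09,"dz":0,"wx":0,"wy":0,"wz":-21},{"gripper":0.45,"dx":0.08,"dy":-0.12,"dz":0,"wx":0,"wy":0,"wz":-28},{"gripper":0.45,"dx":0.1,"dy":-0.15,"dz":0,"wx":0,"wy":0,"wz":-35}]' >/dev/null
python3 -m inch '[{"gripper":0.45,"dx":0.02,"dy":-0.03,"dz":0,"wx":0,"wy":0,"wz":-7},{"gripper":0.45,"dx":0.04,"dy":-0.06,"dz":0,"wx":0,"wy":0,"wz":-7.2},{"gripper":0.45,"dx":0.06,"dy":-0.09,"dz":0,"wx":0,"wy":0,"wz":-7.2},{"gripper":0.45,"dx":0.08,"dy":-0.12,"dz":0,"wx":0,"wy":0,"wz":-7.2},{"gripper":0.45,"dx":0.1,"dy":-0.15,"dz":0,"wx":0,"wy":0,"wz":-7.2}]' >/dev/null
python3 -m inch '[{"gripper":0.45,"dx":0.02,"dy":-0.03,"dz":0,"wx":0,"wy":0,"wz":0},{"gripper":0.45,"dx":0.04,"dy":-0.06,"dz":-0.02,"wx":0,"wy":0,"wz":0},{"gripper":0.45,"dx":0.06,"dy":-0.09,"dz":-0.03,"wx":0,"wy":0,"wz":0},{"gripper":0.45,"dx":0.08,"dy":-0.12,"dz":-0.03,"wx":0,"wy":0,"wz":0},{"gripper":0.45,"dx":0.087,"dy":-0.127,"dz":-0.03,"wx":0,"wy":0,"wz":0}]'
done; python3 - <<'E'
from h import *
im,s=snap('wrist','w1.png'); print(s['eef_pos'],s['eef_rot'])
np.save('w1.npy',s,allow_pickle=True)
E
```

```text
clock: 1.77
eef_pos: [531.7, -41.9, 234.0]
eef_rot: [-3.139, 0.0, 1.573]
wrist_force: [-0.9, -0.3, -0.4]
finger_gap: 42.2
finger_force: 0.0
[531.65824959 -41.94960237 234.01472818] [-3.13949794e+00  2.50012830e-04  1.57265586e+00]
```

View pics/w1.png

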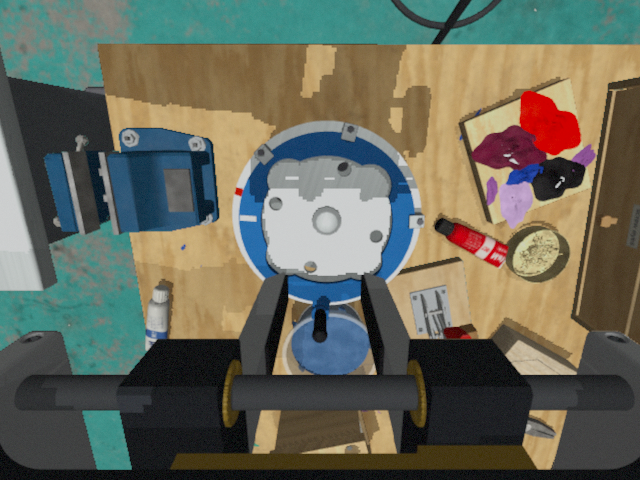

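The wrist view shows holes at (376,237), (344,168), (276,203) and (310,267). The pin top is at about (320,337) and the pin base at (322,300), between the fingers, with the pot behind it.

```bash
python3 - <<'E'
from h import *
s=np.load('w1.npy',allow_pickle=True).item()
H=[onz('wrist',u,v,105,s)[:2] for u,v in((376,237),(344,168),(276,203),(310,267))]
C=np.mean(H,0);print(np.round(H,1),C,[np.linalg.norm(h-C).round(1) for h in H],[np.degrees(np.arctan2(*(h-C)[::-1])).round(1) for h in H])
print(onz('wrist',320,337,162,s),onz('wrist',322,300,117,s))
for a in(-95.5,-63.6,-108.6): print(a,C+91*np.array([np.cos(np.radians(a)),np.sin(np.radians(a))]))
E
```

```text
[[581.  -50.5]
 [549.2  14.3]
 [486.6 -17.8]
 [517.6 -81.5]] [533.60004909 -33.89867413] [np.float64(50.3), np.float64(50.6), np.float64(49.7), np.float64(50.2)] [np.float64(-19.3), np.float64(72.1), np.float64(161.1), np.float64(-108.6)]
[ 528.18031828 -123.00590724  162.        ] [ 529.4982905  -111.17626391  117.        ]
-95.5 [ 524.87808561 -124.47972818]
-63.6 [ 574.06185039 -115.40844431]
-108.6 [ 504.57475194 -120.14559944]
```

```bash

python3 -m inch '[{"gripper":0.45,"dx":-0.003,"dy":-0.04,"dz":0,"wx":0,"wy":0,"wz":0},{"gripper":0.45,"dx":-0.006,"dy":-0.0825,"dz":0,"wx":0,"wy":0,"wz":0},{"gripper":0.45,"dx":-0.006,"dy":-0.0825,"dz":-0.04,"wx":0,"wy":0,"wz":0},{"gripper":0.45,"dx":-0.006,"dy":-0.0825,"dz":-0.08,"wx":0,"wy":0,"wz":0},{"gripper":0.45,"dx":-0.006,"dy":-0.0825,"dz":-0.108,"wx":0,"wy":0,"wz":0}]'
python3 -m inch '[{"gripper":0.05,"dx":0,"dy":0,"dz":0,"wx":0,"wy":0,"wz":0},{"gripper":0.05,"dx":0,"dy":0,"dz":0,"wx":0,"wy":0,"wz":0},{"gripper":0.05,"dx":0,"dy":0,"dz":0,"wx":0,"wy":0,"wz":0},{"gripper":0.05,"dx":0,"dy":0,"dz":0,"wx":0,"wy":0,"wz":0},{"gripper":0.05,"dx":0,"dy":0,"dz":0,"wx":0,"wy":0,"wz":0}]' 15
```

```text
clock: 2.23
eef_pos: [523.2, -120.1, 124.8]
eef_rot: [-3.14, -0.001, 1.575]
wrist_force: [1.1, -0.4, -0.3]
finger_gap: 42.2
finger_force: 0.0
clock: 2.65
eef_pos: [525.5, -120.7, 129.5]
eef_rot: [3.138, 0.001, 1.576]
wrist_force: [1.0, 0.2, 1.1]
finger_gap: 12.4
finger_force: 0.7
```

```bash

python3 -m inch '[{"gripper":0.05,"dx":0.0115,"dy":-0.0003,"dz":0,"wx":0,"wy":0,"wz":0},{"gripper":0.05,"dx":0.022,"dy":0.0008,"dz":0,"wx":0,"wy":0,"wz":0},{"gripper":0.05,"dx":0.0326,"dy":0.003,"dz":0,"wx":0,"wy":0,"wz":0},{"gripper":0.05,"dx":0.0412,"dy":0.006,"dz":0,"wx":0,"wy":0,"wz":0},{"gripper":0.05,"dx":0.046,"dy":0.008,"dz":0,"wx":0,"wy":0,"wz":0}]'
python3 -m inch '[{"gripper":0.05,"dx":0.003,"dy":0.0015,"dz":0,"wx":0,"wy":0,"wz":0},{"gripper":0.05,"dx":0.003,"dy":0.0015,"dz":0,"wx":0,"wy":0,"wz":0},{"gripper":0.05,"dx":0.003,"dy":0.0015,"dz":0,"wx":0,"wy":0,"wz":0},{"gripper":0.05,"dx":0.003,"dy":0.0015,"dz":0,"wx":0,"wy":0,"wz":0},{"gripper":0.05,"dx":0.003,"dy":0.0015,"dz":0,"wx":0,"wy":0,"wz":0}]'
```

```text
clock: 3.07
eef_pos: [571.7, -112.7, 129.2]
eef_rot: [3.14, 0.001, 1.576]
wrist_force: [-2.8, -0.1, 6.6]
finger_gap: 11.5
finger_force: 15.0
clock: 3.48
eef_pos: [574.2, -111.3, 129.2]
eef_rot: [3.139, 0.001, 1.576]
wrist_force: [-1.4, 0.1, 5.5]
finger_gap: 11.3
finger_force: 15.0
```

```bash

python3 -m inch '[{"gripper":0.05,"dx":0.002,"dy":0.001,"dz":0,"wx":0,"wy":0,"wz":0},{"gripper":0.05,"dx":0.004,"dy":0.002,"dz":0,"wx":0,"wy":0,"wz":0},{"gripper":0.05,"dx":0.004,"dy":0.002,"dz":0,"wx":0,"wy":0,"wz":0},{"gripper":0.05,"dx":0.004,"dy":0.002,"dz":0,"wx":0,"wy":0,"wz":0},{"gripper":0.05,"dx":0.004,"dy":0.002,"dz":0,"wx":0,"wy":0,"wz":0}]'; python3 - <<'E'
from h import *
im,s=snap('top','top1.png')
c=cv2.resize(im[205:325,190:310],None,fx=5,fy=5,interpolation=cv2.INTER_CUBIC);cv2.imwrite('pics/rack1.png',c)
E
```

```text
clock: 3.9
eef_pos: [574.6, -110.2, 128.5]
eef_rot: [-3.134, 0.001, 1.575]
wrist_force: [-29.8, -5.0, 16.7]
finger_gap: 12.1
finger_force: 15.0
```

View pics/rack1.png

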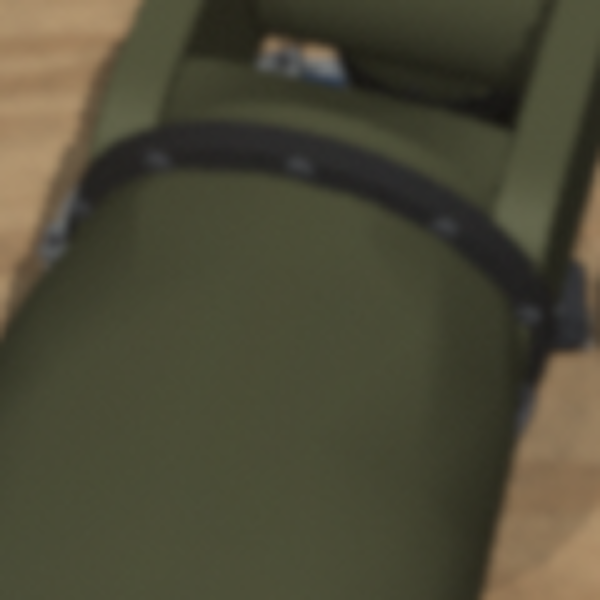

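Pushing further gave 30 N with no motion, so the ring is at its open stop. I'll release the pin and go to the white brush.

```bash

python3 -m inch '[{"gripper":0.45,"dx":-0.004,"dy":-0.002,"dz":0,"wx":0,"wy":0,"wz":0},{"gripper":0.45,"dx":-0.004,"dy":-0.002,"dz":0,"wx":0,"wy":0,"wz":0},{"gripper":0.45,"dx":-0.004,"dy":-0.002,"dz":0,"wx":0,"wy":0,"wz":0},{"gripper":0.45,"dx":-0.004,"dy":-0.002,"dz":0.03,"wx":0,"wy":0,"wz":0},{"gripper":0.45,"dx":-0.004,"dy":-0.002,"dz":0.07,"wx":0,"wy":0,"wz":0}]'
python3 -m inch '[{"gripper":0.45,"dx":-0.003,"dy":-0.04,"dz":0.03,"wx":0,"wy":0,"wz":0},{"gripper":0.45,"dx":-0.006,"dy":-0.08,"dz":0.04,"wx":0,"wy":0,"wz":0},{"gripper":0.45,"dx":-0.009,"dy":-0.12,"dz":0.04,"wx":0,"wy":0,"wz":0},{"gripper":0.45,"dx":-0.012,"dy":-0.16,"dz":0.04,"wx":0,"wy":0,"wz":0},{"gripper":0.45,"dx":-0.0148,"dy":-0.2,"dz":0.04,"wx":0,"wy":0,"wz":0}]'
python3 -m inch '[{"gripper":0.45,"dx":0,"dy":-0.028,"dz":0,"wx":0,"wy":0,"wz":0},{"gripper":0.45,"dx":0,"dy":-0.028,"dz":0,"wx":0,"wy":0,"wz":0},{"gripper":0.45,"dx":0,"dy":-0.028,"dz":0,"wx":0,"wy":0,"wz":0},{"gripper":0.45,"dx":0,"dy":-0.028,"dz":0,"wx":0,"wy":0,"wz":0},{"gripper":0.45,"dx":0,"dy":-0.028,"dz":0,"wx":0,"wy":0,"wz":0}]'
python3 - <<'E'
from h import *
im,s=snap('wrist','w2.png'); print(s['eef_pos'],s['eef_rot'])
np.save('w2.npy',s,allow_pickle=True)
im,s=snap('top','top2.png')
c=cv2.resize(im[205:325,190:310],None,fx=2.5,fy=2.5,interpolation=cv2.INTER_CUBIC)
w=cv2.imread('pics/w2.png'); out=np.zeros((480,800,3),np.uint8); out[:,:500]=w[:,70:570]; out[:300,500:]=c; cv2.imwrite('pics/m2.png',out)
E
```

```text
clock: 4.37
eef_pos: [572.6, -110.7, 195.7]
eef_rot: [-3.136, -0.002, 1.576]
wrist_force: [0.5, 0.4, -0.2]
finger_gap: 40.7
finger_force: 0.0
clock: 4.78
eef_pos: [559.0, -310.4, 238.3]
eef_rot: [3.14, 0.001, 1.576]
wrist_force: [0.7, 0.8, -0.3]
finger_gap: 42.5
finger_force: 0.0
clock: 5.2
eef_pos: [559.4, -335.5, 237.7]
eef_rot: [3.141, 0.0, 1.577]
wrist_force: [-0.3, 1.2, 0.7]
finger_gap: 42.1
finger_force: 0.0
[ 559.44575882 -335.51577938  237.73868512] [3.14120039e+00 6.80685182e-05 1.57693650e+00]
```

View pics/m2.png

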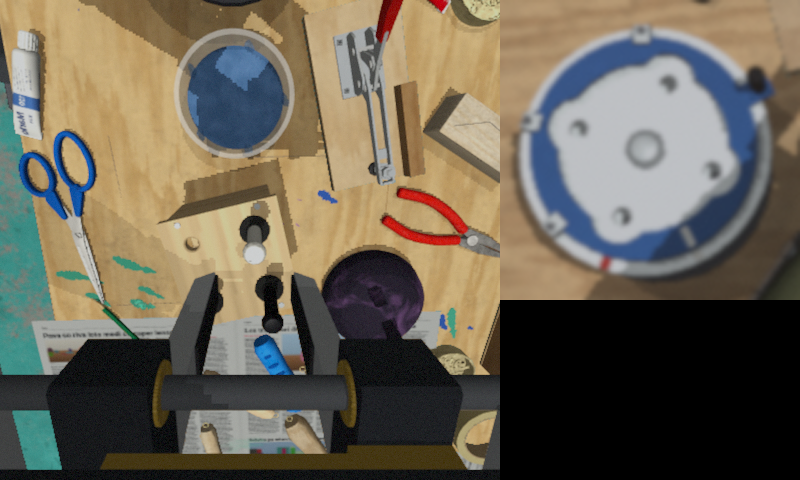

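The wrist view shows the white bulb at (324,253) and its guard at (325,229), the free hole at (262,243), the black guard at (339,289) and the pot water at (305,97). In the top inset the ring's notches are in line with the holes, so the ring is open.

```bash
python3 - <<'E'
from h import *
print(manip.read_state()['eef_pos'],manip.read_state()['joints'])
s=np.load('w2.npy',allow_pickle=True).item()
for u,v,z in((324,253,168),(325,229,104),(262,243,100),(339,289,104),(305,97,38),(306,93,64)):print(onz('wrist',u,v,z,s).round(1))
E
```

```text
[ 559.42077772 -335.56656224  237.85734906] [-5.96459192e-01  5.15996723e-01  1.14643399e+00  4.35509409e-05
  1.47865321e+00 -6.02786632e-01]
[ 559.4 -339.6  168. ]
[ 560.3 -337.6  104. ]
[ 498.1 -353.4  100. ]
[ 575.1 -400.8  104. ]
[ 538.7 -212.6   38. ]
[ 541.1 -211.7   64. ]
```

```bash

python3 -m inch '[{"gripper":0.45,"dx":0,"dy":-0.0038,"dz":-0.02,"wx":0,"wy":0,"wz":0},{"gripper":0.45,"dx":0,"dy":-0.0038,"dz":-0.05,"wx":0,"wy":0,"wz":0},{"gripper":0.45,"dx":0,"dy":-0.0038,"dz":-0.08,"wx":0,"wy":0,"wz":0},{"gripper":0.45,"dx":0,"dy":-0.0038,"dz":-0.11,"wx":0,"wy":0,"wz":0},{"gripper":0.45,"dx":0,"dy":-0.0038,"dz":-0.1168,"wx":0,"wy":0,"wz":0}]'
python3 -m inch '[{"gripper":0.05,"dx":0,"dy":0,"dz":0,"wx":0,"wy":0,"wz":0},{"gripper":0.05,"dx":0,"dy":0,"dz":0,"wx":0,"wy":0,"wz":0},{"gripper":0.05,"dx":0,"dy":0,"dz":0,"wx":0,"wy":0,"wz":0},{"gripper":0.05,"dx":0,"dy":0,"dz":0,"wx":0,"wy":0,"wz":0},{"gripper":0.05,"dx":0,"dy":0,"dz":0,"wx":0,"wy":0,"wz":0}]' 40
```

```text
clock: 5.72
eef_pos: [557.6, -338.6, 115.9]
eef_rot: [-3.136, -0.004, 1.577]
wrist_force: [-0.4, 0.4, -0.6]
finger_gap: 42.2
finger_force: 0.0
clock: 6.13
eef_pos: [559.7, -340.9, 122.7]
eef_rot: [3.139, 0.002, 1.576]
wrist_force: [0.2, 0.9, 8.0]
finger_gap: 17.7
finger_force: 40.0
```

```bash

python3 -m inch '[{"gripper":0.05,"dx":0,"dy":0,"dz":0,"wx":0,"wy":0,"wz":0},{"gripper":0.05,"dx":0,"dy":0,"dz":0,"wx":0,"wy":0,"wz":0},{"gripper":0.05,"dx":0,"dy":0,"dz":0,"wx":0,"wy":0,"wz":0},{"gripper":0.05,"dx":0,"dy":0,"dz":0,"wx":0,"wy":0,"wz":0},{"gripper":0.05,"dx":0,"dy":0,"dz":0,"wx":0,"wy":0,"wz":0}]' 40; python3 - <<'E'
from h import *
im,s=snap('scene','s3.png');w,s=snap('wrist','w3.png')
c=cv2.resize(im[200:350,340:500],None,fx=3,fy=3,interpolation=cv2.INTER_CUBIC);o=np.zeros((450,800,3),np.uint8);o[:,:480]=c;o[:,480:]=w[15:465,160:480];cv2.imwrite('pics/m3.png',o)
E
```

```text
clock: 6.55
eef_pos: [559.7, -340.9, 122.7]
eef_rot: [3.139, 0.002, 1.576]
wrist_force: [-0.1, 1.1, 7.6]
finger_gap: 17.8
finger_force: 40.0
```

View pics/m3.png

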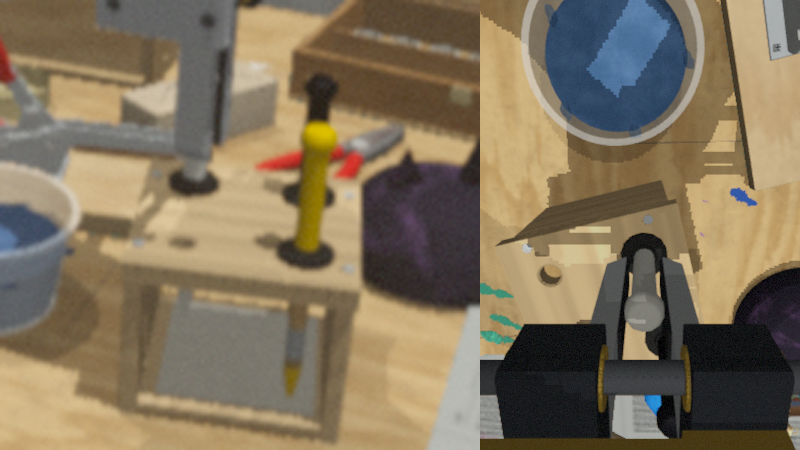

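The pads extend 38 mm up and are squeezing the bulb. I'll open, go 6 mm lower and grip again.

```bash

python3 -m inch '[{"gripper":0.4,"dx":0,"dy":0,"dz":0,"wx":0,"wy":0,"wz":0},{"gripper":0.4,"dx":0,"dy":0,"dz":0,"wx":0,"wy":0,"wz":0},{"gripper":0.4,"dx":0,"dy":0,"dz":-0.003,"wx":0,"wy":0,"wz":0},{"gripper":0.4,"dx":0,"dy":0.001,"dz":-0.006,"wx":0,"wy":0,"wz":0},{"gripper":0.4,"dx":0,"dy":0.001,"dz":-0.006,"wx":0,"wy":0,"wz":0}]'
python3 -m inch '[{"gripper":0.05,"dx":0,"dy":0,"dz":0,"wx":0,"wy":0,"wz":0},{"gripper":0.05,"dx":0,"dy":0,"dz":0,"wx":0,"wy":0,"wz":0},{"gripper":0.05,"dx":0,"dy":0,"dz":0,"wx":0,"wy":0,"wz":0},{"gripper":0.05,"dx":0,"dy":0,"dz":0,"wx":0,"wy":0,"wz":0},{"gripper":0.05,"dx":0,"dy":0,"dz":0,"wx":0,"wy":0,"wz":0}]' 40
```

```text
clock: 7.07
eef_pos: [558.7, -339.2, 113.7]
eef_rot: [-3.141, -0.001, 1.576]
wrist_force: [0.1, 0.3, -0.1]
finger_gap: 38.0
finger_force: 0.0
clock: 7.48
eef_pos: [559.0, -339.5, 114.7]
eef_rot: [3.142, 0.0, 1.576]
wrist_force: [-0.4, -0.3, -0.7]
finger_gap: 17.6
finger_force: 40.0
```

The fingers stop on the 19 mm bulb, since their inner faces run above the pads. That grip is acceptable because the brush hangs below it like a pendulum. I'll lift slowly and check.

```bash

python3 -m inch '[{"gripper":0.05,"dx":0,"dy":0,"dz":0.008,"wx":0,"wy":0,"wz":0},{"gripper":0.05,"dx":0,"dy":0,"dz":0.02,"wx":0,"wy":0,"wz":0},{"gripper":0.05,"dx":0,"dy":0,"dz":0.035,"wx":0,"wy":0,"wz":0},{"gripper":0.05,"dx":0,"dy":0,"dz":0.05,"wx":0,"wy":0,"wz":0},{"gripper":0.05,"dx":0,"dy":0,"dz":0.065,"wx":0,"wy":0,"wz":0}]'
python3 -m inch '[{"gripper":0.05,"dx":0,"dy":0,"dz":0.015,"wx":0,"wy":0,"wz":0},{"gripper":0.05,"dx":0,"dy":0,"dz":0.03,"wx":0,"wy":0,"wz":0},{"gripper":0.05,"dx":0,"dy":0,"dz":0.045,"wx":0,"wy":0,"wz":0},{"gripper":0.05,"dx":0,"dy":0,"dz":0.055,"wx":0,"wy":0,"wz":0},{"gripper":0.05,"dx":0,"dy":0,"dz":0.055,"wx":0,"wy":0,"wz":0}]'
python3 - <<'E'
from h import *
im,s=snap('scene','s4.png');w,s=snap('wrist','w4.png'); print(s['eef_pos'])
c=cv2.resize(im[130:280,340:500],None,fx=3,fy=3,interpolation=cv2.INTER_CUBIC);o=np.zeros((450,800,3),np.uint8);o[:,:480]=c;o[:,480:]=w[15:465,160:480];cv2.imwrite('pics/m4.png',o)
E
```

```text
clock: 7.9
eef_pos: [559.1, -339.6, 181.8]
eef_rot: [3.141, 0.001, 1.576]
wrist_force: [-0.1, -0.2, -0.4]
finger_gap: 17.7
finger_force: 40.0
clock: 8.32
eef_pos: [559.5, -339.9, 238.0]
eef_rot: [3.138, 0.003, 1.576]
wrist_force: [-0.6, -0.0, -1.1]
finger_gap: 17.7
finger_force: 40.0
[ 559.22124994 -339.68180341  236.12404677]
```

View pics/m4.png

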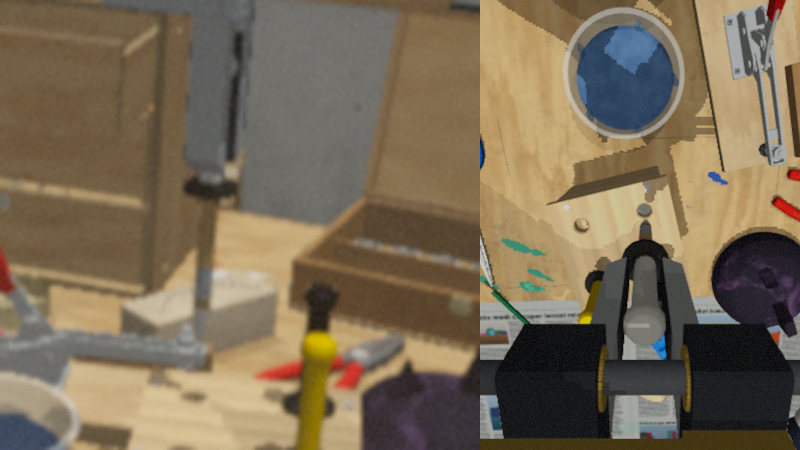

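The brush is held and hangs straight, with its tip at wrist px (326,241). The pot is still in place. I'll dip it next.

```bash
cat >> h.py <<'E'
def pot(im,s):
    hsv=cv2.cvtColor(im,cv2.COLOR_BGR2HSV); m=cv2.inRange(hsv,(100,70,40),(120,255,255)); m[230:]=0
    m=cv2.morphologyEx(m,cv2.MORPH_OPEN,np.ones((5,5)))
    cs,_=cv2.findContours(m,cv2.RETR_EXTERNAL,cv2.CHAIN_APPROX_NONE)
    for k in sorted(cs,key=cv2.contourArea)[-2:]:
        if len(k)>20:
            e=cv2.fitEllipse(cv2.convexHull(k)); print('pot',np.round(e[0]+e[1]),onz('wrist',*e[0],38,s).round(1))
E
python3 - <<'E'
from h import *
w,s=snap('wrist','w5.png'); print(s['eef_pos']); pot(w,s); print(onz('wrist',326,241,131,s))
E
```

```text
[ 558.93841195 -339.46547375  234.74192795]
pot [111. 182.  35.  77.] [ 321.8 -306.1   38. ]
pot [305.  92.  97. 105.] [ 538.7 -212.3   38. ]
[ 560.65070132 -344.30088055  131.        ]
```

```bash

python3 -m inch '[{"gripper":0.05,"dx":-0.002,"dy":0.015,"dz":0,"wx":0,"wy":0,"wz":0},{"gripper":0.05,"dx":-0.006,"dy":0.04,"dz":0,"wx":0,"wy":0,"wz":0},{"gripper":0.05,"dx":-0.012,"dy":0.07,"dz":0,"wx":0,"wy":0,"wz":0},{"gripper":0.05,"dx":-0.016,"dy":0.1,"dz":0,"wx":0,"wy":0,"wz":0},{"gripper":0.05,"dx":-0.02,"dy":0.12,"dz":0,"wx":0,"wy":0,"wz":0}]'
python3 -m inch '[{"gripper":0.05,"dx":0,"dy":0.0065,"dz":0,"wx":0,"wy":0,"wz":0},{"gripper":0.05,"dx":0,"dy":0.0065,"dz":0,"wx":0,"wy":0,"wz":0},{"gripper":0.05,"dx":0,"dy":0.0065,"dz":0,"wx":0,"wy":0,"wz":0},{"gripper":0.05,"dx":0,"dy":0.0065,"dz":0,"wx":0,"wy":0,"wz":0},{"gripper":0.05,"dx":0,"dy":0.0065,"dz":0,"wx":0,"wy":0,"wz":0}]'
```

```text
clock: 8.88
eef_pos: [538.3, -217.2, 233.7]
eef_rot: [-3.14, -0.001, 1.576]
wrist_force: [-0.3, -1.8, -0.1]
finger_gap: 17.9
finger_force: 40.0
clock: 9.3
eef_pos: [538.9, -214.0, 234.2]
eef_rot: [-3.141, -0.0, 1.574]
wrist_force: [-1.0, -0.1, -0.0]
finger_gap: 17.7
finger_force: 40.0
```

```bash

python3 -m inch '[{"gripper":0.05,"dx":0,"dy":0,"dz":-0.02,"wx":0,"wy":0,"wz":0},{"gripper":0.05,"dx":0,"dy":0,"dz":-0.05,"wx":0,"wy":0,"wz":0},{"gripper":0.05,"dx":0,"dy":0,"dz":-0.08,"wx":0,"wy":0,"wz":0},{"gripper":0.05,"dx":0,"dy":0,"dz":-0.105,"wx":0,"wy":0,"wz":0},{"gripper":0.05,"dx":0,"dy":0,"dz":-0.117,"wx":0,"wy":0,"wz":0}]'
for i in 1 2 3; do python3 -m inch '[{"gripper":0.05,"dx":0,"dy":0,"dz":0,"wx":0,"wy":0,"wz":0},{"gripper":0.05,"dx":0,"dy":0,"dz":0,"wx":0,"wy":0,"wz":0},{"gripper":0.05,"dx":0,"dy":0,"dz":0,"wx":0,"wy":0,"wz":0},{"gripper":0.05,"dx":0,"dy":0,"dz":0,"wx":0,"wy":0,"wz":0},{"gripper":0.05,"dx":0,"dy":0,"dz":0,"wx":0,"wy":0,"wz":0}]' >/dev/null; done
python3 - <<'E'
from h import *
im,s=snap('scene','s6.png'); print(s['eef_pos'],s['finger_gap'],s['wrist_force'])
w,s=snap('wrist','w6.png')
c=cv2.resize(im[180:330,280:440],None,fx=3,fy=3,interpolation=cv2.INTER_CUBIC);o=np.zeros((450,800,3),np.uint8);o[:,:480]=c;o[:,480:]=w[15:465,160:480];cv2.imwrite('pics/m6.png',o)
E
```

```text
clock: 9.72
eef_pos: [537.7, -213.2, 114.1]
eef_rot: [-3.138, -0.002, 1.575]
wrist_force: [-0.4, -0.6, -0.1]
finger_gap: 17.7
finger_force: 40.0
[ 538.9614064  -212.99210278  117.63916604] 17.933833739043543 [-0.35172913  0.17140359 -0.82291579]
```

View pics/m6.png

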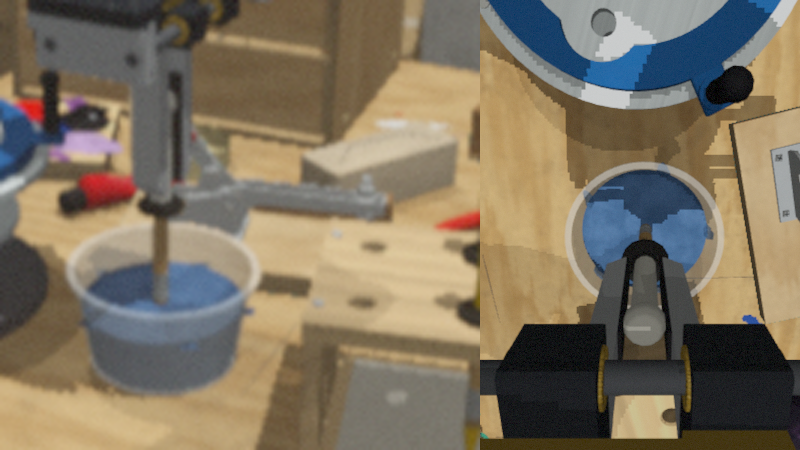

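The scene crop shows the bristles under water. The wrist crop shows the pot upright with the guard above the rim. Now up and over hole 1.

```bash

python3 -m inch '[{"gripper":0.05,"dx":0,"dy":0,"dz":0.02,"wx":0,"wy":0,"wz":0},{"gripper":0.05,"dx":0,"dy":0,"dz":0.05,"wx":0,"wy":0,"wz":0},{"gripper":0.05,"dx":0,"dy":0,"dz":0.08,"wx":0,"wy":0,"wz":0},{"gripper":0.05,"dx":0,"dy":0,"dz":0.105,"wx":0,"wy":0,"wz":0},{"gripper":0.05,"dx":0,"dy":0.005,"dz":0.12,"wx":0,"wy":0,"wz":0}]'
python3 -m inch '[{"gripper":0.05,"dx":0.002,"dy":0.03,"dz":0.002,"wx":0,"wy":0,"wz":0},{"gripper":0.05,"dx":0.004,"dy":0.065,"dz":0.002,"wx":0,"wy":0,"wz":0},{"gripper":0.05,"dx":0.006,"dy":0.1,"dz":0.002,"wx":0,"wy":0,"wz":0},{"gripper":0.05,"dx":0.008,"dy":0.135,"dz":0.002,"wx":0,"wy":0,"wz":0},{"gripper":0.05,"dx":0.01,"dy":0.165,"dz":0.002,"wx":0,"wy":0,"wz":0}]'
python3 -m inch '[{"gripper":0.05,"dx":0,"dy":0.03,"dz":0,"wx":0,"wy":0,"wz":0},{"gripper":0.05,"dx":0,"dy":0.05,"dz":0,"wx":0,"wy":0,"wz":0},{"gripper":0.05,"dx":0,"dy":0.057,"dz":0,"wx":0,"wy":0,"wz":0},{"gripper":0.05,"dx":0,"dy":0.057,"dz":0,"wx":0,"wy":0,"wz":0},{"gripper":0.05,"dx":0,"dy":0.057,"dz":0,"wx":0,"wy":0,"wz":0}]'
python3 - <<'E'
from h import *
im,s=snap('scene','s7.png'); print(s['eef_pos'],s['finger_gap'],s['wrist_force'])
w,s=snap('wrist','w7.png'); np.save('w7.npy',s,allow_pickle=True); print(s['eef_pos'])
X=np.array(s['eef_pos']); p=proj('scene',X-[0,0,105]); g=proj('scene',X-[0,0,13]);print(p,g)
u,v=map(int,p); a=cv2.resize(im[v-90:v+40,u-50:u+50],None,fx=4,fy=4,interpolation=cv2.INTER_CUBIC)
b=cv2.resize(w[130:340,230:430],None,fx=2,fy=2,interpolation=cv2.INTER_CUBIC)
o=np.zeros((520,800,3),np.uint8);o[:,:400]=a;o[:420,400:]=b;cv2.imwrite('pics/m7.png',o); print(u-50,v-90)
E
```

```text
clock: 11.48
eef_pos: [539.4, -208.7, 240.8]
eef_rot: [3.139, 0.002, 1.575]
wrist_force: [-0.5, -0.8, -1.5]
finger_gap: 18.0
finger_force: 40.0
clock: 11.9
eef_pos: [548.8, -41.0, 239.8]
eef_rot: [3.141, -0.0, 1.576]
wrist_force: [0.3, 0.4, -0.1]
finger_gap: 17.5
finger_force: 40.0
clock: 12.32
eef_pos: [549.0, 13.5, 239.6]
eef_rot: [-3.142, 0.0, 1.576]
wrist_force: [0.1, 0.0, -0.2]
finger_gap: 17.6
finger_force: 40.0
[548.9879933   13.52416238 239.63715296] 17.59601044982863 [ 0.08715127  0.00310366 -0.17729263]
[549.00379443  13.07141004 239.59884657]
[235.41187386 209.77633837] [231.14302087 165.03545776]
185 119
```

View pics/m7.png

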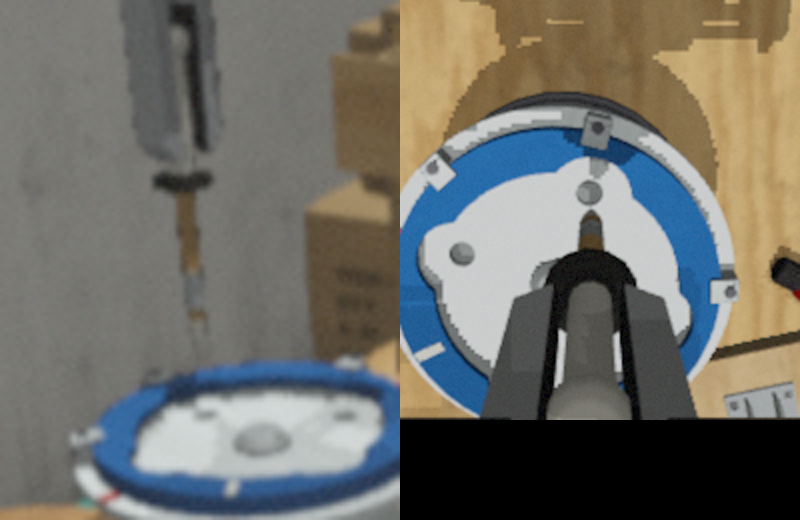

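The scene crop shows the brush hanging nearly vertical, with its guard at crop (183,181). In the wrist crop the tip is at (591,212) and hole 1 is at (589,193).

```bash
python3 - <<'E'
from h import *
s=np.load('w7.npy',allow_pickle=True).item()
for n,u,v,z in(('tip',325.5,236,135.5),('tip-5',325.5,236,130),('guardtop',325,267,227.5),('hole',324.5,226.5,105)):print(n,onz('wrist',u,v,z,s).round(1))
# scene: tip line x,y at several brush heights
for u,v,z in((230.8,164.3,227),(232,176,202),(233.5,189,175),(235.2,201,150)):
    o,d=ray('scene',u,v); t=(548.9-o[0])/d[0]; print((o+d*t).round(1))
E
```

```text
tip [550.2  12.7 135.5]
tip-5 [550.2  11.1 130. ]
guardtop [549.6  20.2 227.5]
hole [549.3  13.3 105. ]
[548.9  13.7 228. ]
[548.9  13.5 204.7]
[548.9  12.8 178.4]
[548.9  11.4 153.6]
```

```bash

python3 -m inch '[{"gripper":0.05,"dx":-0.0005,"dy":0.0015,"dz":-0.005,"wx":0,"wy":0,"wz":0},{"gripper":0.05,"dx":-0.0005,"dy":0.0015,"dz":-0.017,"wx":0,"wy":0,"wz":0},{"gripper":0.05,"dx":-0.0005,"dy":0.0015,"dz":-0.03,"wx":0,"wy":0,"wz":0},{"gripper":0.05,"dx":-0.0005,"dy":0.0015,"dz":-0.043,"wx":0,"wy":0,"wz":0},{"gripper":0.05,"dx":-0.0005,"dy":0.0015,"dz":-0.055,"wx":0,"wy":0,"wz":0}]'
python3 -m inch '[{"gripper":0.05,"dx":0,"dy":0,"dz":-0.007,"wx":0,"wy":0,"wz":0},{"gripper":0.05,"dx":0,"dy":0,"dz":-0.014,"wx":0,"wy":0,"wz":0},{"gripper":0.05,"dx":0,"dy":0,"dz":-0.021,"wx":0,"wy":0,"wz":0},{"gripper":0.05,"dx":0,"dy":0,"dz":-0.028,"wx":0,"wy":0,"wz":0},{"gripper":0.05,"dx":0,"dy":0,"dz":-0.03,"wx":0,"wy":0,"wz":0}]'
```

```text
clock: 12.83
eef_pos: [548.3, 14.7, 183.5]
eef_rot: [-3.141, 0.0, 1.574]
wrist_force: [0.5, -0.5, -0.3]
finger_gap: 18.2
finger_force: 40.0
clock: 13.25
eef_pos: [548.2, 15.4, 153.6]
eef_rot: [-3.141, -0.0, 1.575]
wrist_force: [0.4, -0.3, -1.4]
finger_gap: 17.7
finger_force: 40.0
```

```bash

python3 -m inch '[{"gripper":0.05,"dx":0.0005,"dy":-0.0005,"dz":-0.01,"wx":0,"wy":0,"wz":0},{"gripper":0.05,"dx":0.0005,"dy":-0.0005,"dz":-0.018,"wx":0,"wy":0,"wz":0},{"gripper":0.05,"dx":0.0005,"dy":-0.0005,"dz":-0.025,"wx":0,"wy":0,"wz":0},{"gripper":0.05,"dx":0.0005,"dy":-0.0005,"dz":-0.029,"wx":0,"wy":0,"wz":0},{"gripper":0.05,"dx":0.0005,"dy":-0.0005,"dz":-0.031,"wx":0,"wy":0,"wz":0}]'
python3 -m inch '[{"gripper":0.05,"dx":0,"dy":0,"dz":-0.001,"wx":0,"wy":0,"wz":0},{"gripper":0.05,"dx":0,"dy":0,"dz":-0.001,"wx":0,"wy":0,"wz":0},{"gripper":0.05,"dx":0,"dy":0,"dz":-0.002,"wx":0,"wy":0,"wz":0},{"gripper":0.05,"dx":0,"dy":0,"dz":-0.002,"wx":0,"wy":0,"wz":0},{"gripper":0.05,"dx":0,"dy":0,"dz":-0.002,"wx":0,"wy":0,"wz":0}]'
```

```text
clock: 13.67
eef_pos: [548.7, 15.0, 122.8]
eef_rot: [-3.141, -0.0, 1.576]
wrist_force: [0.7, -0.6, 0.7]
finger_gap: 17.5
finger_force: 40.0
clock: 14.08
eef_pos: [549.0, 15.0, 121.8]
eef_rot: [3.141, 0.0, 1.576]
wrist_force: [0.4, -0.5, -0.4]
finger_gap: 17.9
finger_force: 40.0
```

```bash

python3 -m inch '[{"gripper":0.32,"dx":0,"dy":0,"dz":0,"wx":0,"wy":0,"wz":0},{"gripper":0.32,"dx":0,"dy":0,"dz":0,"wx":0,"wy":0,"wz":0},{"gripper":0.32,"dx":0,"dy":0,"dz":0,"wx":0,"wy":0,"wz":0},{"gripper":0.32,"dx":0,"dy":0,"dz":0.015,"wx":0,"wy":0,"wz":0},{"gripper":0.32,"dx":0,"dy":0,"dz":0.04,"wx":0,"wy":0,"wz":0}]'
python3 -m inch '[{"gripper":0.32,"dx":0,"dy":0,"dz":0.035,"wx":0,"wy":0,"wz":0},{"gripper":0.32,"dx":0,"dy":0,"dz":0.07,"wx":0,"wy":0,"wz":0},{"gripper":0.32,"dx":0,"dy":-0.02,"dz":0.078,"wx":0,"wy":0,"wz":0},{"gripper":0.32,"dx":-0.003,"dy":-0.055,"dz":0.078,"wx":0,"wy":0,"wz":0},{"gripper":0.32,"dx":-0.006,"dy":-0.09,"dz":0.078,"wx":0,"wy":0,"wz":0}]'
python3 -m inch '[{"gripper":0.32,"dx":-0.003,"dy":-0.038,"dz":0,"wx":0,"wy":0,"wz":0},{"gripper":0.32,"dx":-0.006,"dy":-0.076,"dz":0,"wx":0,"wy":0,"wz":0},{"gripper":0.32,"dx":-0.009,"dy":-0.114,"dz":0,"wx":0,"wy":0,"wz":0},{"gripper":0.32,"dx":-0.012,"dy":-0.152,"dz":0,"wx":0,"wy":0,"wz":0},{"gripper":0.32,"dx":-0.015,"dy":-0.19,"dz":0,"wx":0,"wy":0,"wz":0}]' > /dev/null
python3 -m inch '[{"gripper":0.4,"dx":-0.003,"dy":-0.038,"dz":0,"wx":0,"wy":0,"wz":0},{"gripper":0.4,"dx":-0.008,"dy":-0.076,"dz":0,"wx":0,"wy":0,"wz":0},{"gripper":0.4,"dx":-0.012,"dy":-0.114,"dz":0,"wx":0,"wy":0,"wz":0},{"gripper":0.4,"dx":-0.0153,"dy":-0.14,"dz":0,"wx":0,"wy":0,"wz":0},{"gripper":0.4,"dx":-0.0153,"dy":-0.1523,"dz":0,"wx":0,"wy":0,"wz":0}]' > /dev/null
python3 -m inch '[{"gripper":0.4,"dx":0,"dy":0,"dz":0,"wx":0,"wy":0,"wz":0},{"gripper":0.4,"dx":0,"dy":0,"dz":0,"wx":0,"wy":0,"wz":0},{"gripper":0.4,"dx":0,"dy":0,"dz":0,"wx":0,"wy":0,"wz":0},{"gripper":0.4,"dx":0,"dy":0,"dz":0,"wx":0,"wy":0,"wz":0},{"gripper":0.4,"dx":0,"dy":0,"dz":0,"wx":0,"wy":0,"wz":0}]'
python3 - <<'E'
from h import *
w,s=snap('wrist','w8.png');print(s['eef_pos']);pot(w,s)
hsv=cv2.cvtColor(w,cv2.COLOR_BGR2HSV);m=cv2.inRange(hsv,(22,140,60),(34,255,255));
n,l,st,c=cv2.connectedComponentsWithStats(m)
for i in range(1,n):
    if st[i,4]>60: print(st[i],c[i])
im,s=snap('top','top8.png'); cv2.imwrite('pics/rack8.png',cv2.resize(im[205:325,190:310],None,fx=4,fy=4,interpolation=cv2.INTER_CUBIC))
E
```

```text
clock: 14.5
eef_pos: [547.8, 15.0, 160.0]
eef_rot: [-3.137, -0.0, 1.576]
wrist_force: [0.4, 0.6, -0.2]
finger_gap: 29.8
finger_force: 0.0
clock: 14.92
eef_pos: [543.1, -75.5, 240.7]
eef_rot: [3.14, 0.0, 1.578]
wrist_force: [-0.2, -0.4, -1.0]
finger_gap: 30.2
finger_force: 0.0
clock: 16.17
eef_pos: [513.1, -416.3, 240.1]
eef_rot: [3.141, 0.0, 1.577]
wrist_force: [-0.3, -0.2, -0.3]
finger_gap: 37.7
finger_force: 0.0
[ 513.1060055  -416.26071357  240.06368119]
pot [142. 114.  36.  83.] [ 318.  -311.4   38. ]
pot [352.   9. 102. 115.] [ 539.2 -212.4   38. ]
[313 221  23  39 642] [323.89252336 241.95950156]
[236 361  15  24  95] [242.90526316 371.71578947]
[402 361  14  66 283] [410.01413428 398.57597173]
[233 385  14  42 186] [237.21505376 407.95698925]
[ 160  446  365   23 3283] [359.64666464 459.34389278]
```

```bash

python3 -m inch '[{"gripper":0.4,"dx":0,"dy":-0.0013,"dz":-0.03,"wx":0,"wy":0,"wz":0},{"gripper":0.4,"dx":0,"dy":-0.0013,"dz":-0.06,"wx":0,"wy":0,"wz":0},{"gripper":0.4,"dx":0,"dy":-0.0013,"dz":-0.09,"wx":0,"wy":0,"wz":0},{"gripper":0.4,"dx":0,"dy":-0.0013,"dz":-0.115,"wx":0,"wy":0,"wz":0},{"gripper":0.4,"dx":0,"dy":-0.0013,"dz":-0.1246,"wx":0,"wy":0,"wz":0}]'
python3 -m inch '[{"gripper":0.4,"dx":0,"dy":0,"dz":0,"wx":0,"wy":0,"wz":0},{"gripper":0.4,"dx":0,"dy":0,"dz":0,"wx":0,"wy":0,"wz":0},{"gripper":0.05,"dx":0,"dy":0,"dz":0,"wx":0,"wy":0,"wz":0},{"gripper":0.05,"dx":0,"dy":0,"dz":0,"wx":0,"wy":0,"wz":0},{"gripper":0.05,"dx":0,"dy":0,"dz":0,"wx":0,"wy":0,"wz":0}]'
python3 -m inch '[{"gripper":0.05,"dx":0,"dy":0,"dz":0,"wx":0,"wy":0,"wz":0},{"gripper":0.05,"dx":0,"dy":0,"dz":0,"wx":0,"wy":0,"wz":0},{"gripper":0.05,"dx":0,"dy":0,"dz":0,"wx":0,"wy":0,"wz":0},{"gripper":0.05,"dx":0,"dy":0,"dz":0,"wx":0,"wy":0,"wz":0},{"gripper":0.05,"dx":0,"dy":0,"dz":0,"wx":0,"wy":0,"wz":0}]'
```

```text
clock: 16.68
eef_pos: [511.7, -417.3, 111.2]
eef_rot: [-3.138, -0.003, 1.576]
wrist_force: [0.9, -0.0, -0.1]
finger_gap: 37.7
finger_force: 0.0
clock: 17.1
eef_pos: [513.1, -418.9, 116.5]
eef_rot: [3.14, 0.001, 1.576]
wrist_force: [-0.8, -0.1, 0.7]
finger_gap: 21.1
finger_force: 0.0
clock: 17.52
eef_pos: [513.1, -418.9, 116.2]
eef_rot: [3.14, 0.001, 1.576]
wrist_force: [0.1, 0.5, 6.5]
finger_gap: 17.3
finger_force: 40.0
```

View pics/rack8.png

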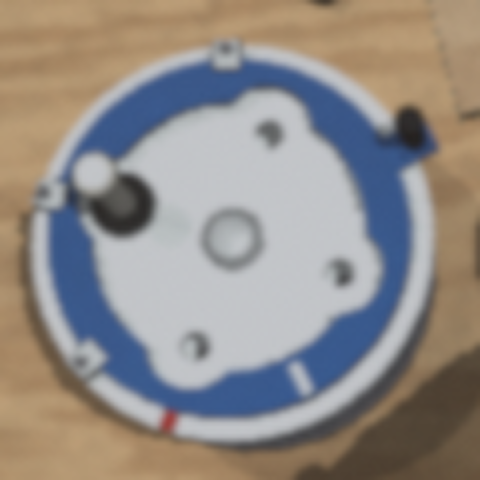

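White hangs in hole 1 with its guard seated, at crop (122,203), and the ring is still open. Next: lift yellow, check it, and dip.

```bash

python3 -m inch '[{"gripper":0.05,"dx":0,"dy":0,"dz":0.008,"wx":0,"wy":0,"wz":0},{"gripper":0.05,"dx":0,"dy":0,"dz":0.02,"wx":0,"wy":0,"wz":0},{"gripper":0.05,"dx":0,"dy":0,"dz":0.035,"wx":0,"wy":0,"wz":0},{"gripper":0.05,"dx":0,"dy":0,"dz":0.05,"wx":0,"wy":0,"wz":0},{"gripper":0.05,"dx":0,"dy":0,"dz":0.065,"wx":0,"wy":0,"wz":0}]'
python3 -m inch '[{"gripper":0.05,"dx":0,"dy":0,"dz":0.015,"wx":0,"wy":0,"wz":0},{"gripper":0.05,"dx":0,"dy":0,"dz":0.03,"wx":0,"wy":0,"wz":0},{"gripper":0.05,"dx":0,"dy":0,"dz":0.045,"wx":0,"wy":0,"wz":0},{"gripper":0.05,"dx":0,"dy":0,"dz":0.058,"wx":0,"wy":0,"wz":0},{"gripper":0.05,"dx":0,"dy":0,"dz":0.058,"wx":0,"wy":0,"wz":0}]'
python3 -m inch '[{"gripper":0.05,"dx":0.002,"dy":0.015,"dz":0,"wx":0,"wy":0,"wz":0},{"gripper":0.05,"dx":0.006,"dy":0.045,"dz":0,"wx":0,"wy":0,"wz":0},{"gripper":0.05,"dx":0.01,"dy":0.075,"dz":0,"wx":0,"wy":0,"wz":0},{"gripper":0.05,"dx":0.013,"dy":0.105,"dz":0,"wx":0,"wy":0,"wz":0},{"gripper":0.05,"dx":0.017,"dy":0.135,"dz":0,"wx":0,"wy":0,"wz":0}]'
python3 - <<'E'
from h import *
w,s=snap('wrist','w9.png');print(s['eef_pos'],s['finger_gap']);pot(w,s)
hsv=cv2.cvtColor(w,cv2.COLOR_BGR2HSV);m=cv2.inRange(hsv,(22,120,60),(34,255,255))
n,l,st,c=cv2.connectedComponentsWithStats(m)
for i in range(1,n):
    if st[i,4]>20 and abs(c[i][0]-324)<40: print(st[i],c[i])
E
```

```text
clock: 17.93
eef_pos: [512.7, -418.6, 181.9]
eef_rot: [3.141, 0.0, 1.576]
wrist_force: [0.1, 0.6, -0.2]
finger_gap: 17.4
finger_force: 40.0
clock: 18.35
eef_pos: [513.2, -419.1, 242.1]
eef_rot: [3.138, 0.003, 1.576]
wrist_force: [0.7, -0.4, 0.2]
finger_gap: 17.8
finger_force: 40.0
clock: 18.77
eef_pos: [529.3, -282.2, 237.8]
eef_rot: [-3.141, -0.0, 1.575]
wrist_force: [1.5, -0.3, -0.1]
finger_gap: 18.0
finger_force: 40.0
[ 529.30220684 -282.19700037  237.76564275] 17.998503594363584
pot [321.  -3.  62. 165.] [524.8 -69.1  38. ]
pot [333. 150.  91.  94.] [ 538.7 -212.6   38. ]
[319 232  11   6  24] [323.79166667 234.125     ]
[ 303  267   43   88 2478] [324.01775626 315.78692494]
```

```bash

python3 -m inch '[{"gripper":0.05,"dx":0.003,"dy":0.03,"dz":0,"wx":0,"wy":0,"wz":0},{"gripper":0.05,"dx":0.006,"dy":0.055,"dz":0,"wx":0,"wy":0,"wz":0},{"gripper":0.05,"dx":0.0092,"dy":0.068,"dz":0,"wx":0,"wy":0,"wz":0},{"gripper":0.05,"dx":0.0092,"dy":0.068,"dz":0,"wx":0,"wy":0,"wz":0},{"gripper":0.05,"dx":0.0092,"dy":0.068,"dz":0,"wx":0,"wy":0,"wz":0}]'
python3 -m inch '[{"gripper":0.05,"dx":0,"dy":0,"dz":-0.02,"wx":0,"wy":0,"wz":0},{"gripper":0.05,"dx":0,"dy":0,"dz":-0.05,"wx":0,"wy":0,"wz":0},{"gripper":0.05,"dx":0,"dy":0,"dz":-0.08,"wx":0,"wy":0,"wz":0},{"gripper":0.05,"dx":0,"dy":0,"dz":-0.105,"wx":0,"wy":0,"wz":0},{"gripper":0.05,"dx":0,"dy":0,"dz":-0.12,"wx":0,"wy":0,"wz":0}]'
for i in 1 2 3; do python3 -m inch '[{"gripper":0.05,"dx":0,"dy":0,"dz":0,"wx":0,"wy":0,"wz":0},{"gripper":0.05,"dx":0,"dy":0,"dz":0,"wx":0,"wy":0,"wz":0},{"gripper":0.05,"dx":0,"dy":0,"dz":0,"wx":0,"wy":0,"wz":0},{"gripper":0.05,"dx":0,"dy":0,"dz":0,"wx":0,"wy":0,"wz":0},{"gripper":0.05,"dx":0,"dy":0,"dz":0,"wx":0,"wy":0,"wz":0}]'; done
```

```text
clock: 19.23
eef_pos: [539.0, -215.7, 238.1]
eef_rot: [-3.142, 0.0, 1.577]
wrist_force: [0.3, -0.3, -1.7]
finger_gap: 17.7
finger_force: 40.0
clock: 19.65
eef_pos: [537.6, -216.6, 114.9]
eef_rot: [-3.138, -0.001, 1.574]
wrist_force: [0.3, -0.0, -1.0]
finger_gap: 17.7
finger_force: 40.0
clock: 20.07
eef_pos: [539.3, -216.0, 119.2]
eef_rot: [3.14, 0.001, 1.575]
wrist_force: [-0.6, 0.8, -0.5]
finger_gap: 17.8
finger_force: 40.0
clock: 20.48
eef_pos: [538.9, -215.6, 118.1]
eef_rot: [3.142, 0.0, 1.576]
wrist_force: [0.3, 0.4, -0.8]
finger_gap: 17.5
finger_force: 40.0
clock: 20.9
eef_pos: [538.9, -215.6, 118.0]
eef_rot: [-3.142, 0.0, 1.576]
wrist_force: [-0.4, -0.3, -0.8]
finger_gap: 18.1
finger_force: 40.0
```

```bash

python3 -m inch '[{"gripper":0.05,"dx":0,"dy":0,"dz":0.02,"wx":0,"wy":0,"wz":0},{"gripper":0.05,"dx":0,"dy":0,"dz":0.05,"wx":0,"wy":0,"wz":0},{"gripper":0.05,"dx":0,"dy":0,"dz":0.08,"wx":0,"wy":0,"wz":0},{"gripper":0.05,"dx":0,"dy":0,"dz":0.105,"wx":0,"wy":0,"wz":0},{"gripper":0.05,"dx":-0.001,"dy":0.005,"dz":0.121,"wx":0,"wy":0,"wz":0}]'
python3 -m inch '[{"gripper":0.05,"dx":-0.009,"dy":0.03,"dz":0,"wx":0,"wy":0,"wz":0},{"gripper":0.05,"dx":-0.018,"dy":0.065,"dz":0,"wx":0,"wy":0,"wz":0},{"gripper":0.05,"dx":-0.027,"dy":0.1,"dz":0,"wx":0,"wy":0,"wz":0},{"gripper":0.05,"dx":-0.036,"dy":0.135,"dz":0,"wx":0,"wy":0,"wz":0},{"gripper":0.05,"dx":-0.045,"dy":0.165,"dz":0,"wx":0,"wy":0,"wz":0}]' >/dev/null
python3 -m inch '[{"gripper":0.05,"dx":-0.005,"dy":0.015,"dz":0,"wx":0,"wy":0,"wz":0},{"gripper":0.05,"dx":-0.0066,"dy":0.0276,"dz":0,"wx":0,"wy":0,"wz":0},{"gripper":0.05,"dx":-0.0066,"dy":0.0276,"dz":0,"wx":0,"wy":0,"wz":0},{"gripper":0.05,"dx":-0.0066,"dy":0.0276,"dz":0,"wx":0,"wy":0,"wz":0},{"gripper":0.05,"dx":-0.0066,"dy":0.0276,"dz":0,"wx":0,"wy":0,"wz":0}]'
python3 - <<'E'
from h import *
w,s=snap('wrist','w10.png');print(s['eef_pos'],s['finger_gap']);
hsv=cv2.cvtColor(w,cv2.COLOR_BGR2HSV)
m=cv2.inRange(hsv[150:300,300:350],(0,60,0),(40,255,255))
for r in range(70,100,2): 
    x=np.flatnonzero(m[r]); print(150+r,x.min()+300 if len(x) else None,x.max()+300 if len(x) else None,end=' | ')
for v in(233,235,237):print(onz('wrist',324.5,v,s['eef_pos'][2]-106,s).round(1))
o=cv2.resize(w[140:340,230:430],None,fx=3,fy=3,interpolation=cv2.INTER_CUBIC);cv2.imwrite('pics/m10.png',o)
E
```

```text
clock: 21.32
eef_pos: [538.3, -211.2, 242.0]
eef_rot: [3.139, 0.002, 1.575]
wrist_force: [0.8, 0.2, -0.3]
finger_gap: 17.6
finger_force: 40.0
clock: 22.15
eef_pos: [486.4, -18.6, 239.1]
eef_rot: [3.142, 0.0, 1.575]
wrist_force: [0.1, -0.3, -0.2]
finger_gap: 17.5
finger_force: 40.0
[486.43040005 -18.57789822 239.05901921] 17.533950523413125
220 None None | 222 None None | 224 None None | 226 None None | 228 None None | 230 None None | 232 323 325 | 234 322 327 | 236 320 328 | 238 320 320 | 240 None None | 242 None None | 244 322 326 | 246 319 329 | 248 319 329 | [486.8 -16.7 133.1]
[486.8 -18.6 133.1]
[486.8 -20.4 133.1]
```

```bash

python3 -m inch '[{"gripper":0.05,"dx":-0.0003,"dy":-0.001,"dz":-0.005,"wx":0,"wy":0,"wz":0},{"gripper":0.05,"dx":-0.0003,"dy":-0.001,"dz":-0.017,"wx":0,"wy":0,"wz":0},{"gripper":0.05,"dx":-0.0003,"dy":-0.001,"dz":-0.03,"wx":0,"wy":0,"wz":0},{"gripper":0.05,"dx":-0.0003,"dy":-0.001,"dz":-0.043,"wx":0,"wy":0,"wz":0},{"gripper":0.05,"dx":-0.0003,"dy":-0.001,"dz":-0.055,"wx":0,"wy":0,"wz":0}]'
python3 -m inch '[{"gripper":0.05,"dx":0,"dy":0,"dz":-0.007,"wx":0,"wy":0,"wz":0},{"gripper":0.05,"dx":0,"dy":0,"dz":-0.014,"wx":0,"wy":0,"wz":0},{"gripper":0.05,"dx":0,"dy":0,"dz":-0.021,"wx":0,"wy":0,"wz":0},{"gripper":0.05,"dx":0,"dy":0,"dz":-0.028,"wx":0,"wy":0,"wz":0},{"gripper":0.05,"dx":0,"dy":0,"dz":-0.03,"wx":0,"wy":0,"wz":0}]'
```

```text
clock: 22.62
eef_pos: [485.8, -19.7, 182.8]
eef_rot: [-3.141, -0.0, 1.575]
wrist_force: [1.7, -0.6, -1.0]
finger_gap: 17.6
finger_force: 40.0
clock: 23.03
eef_pos: [485.7, -19.1, 153.0]
eef_rot: [-3.141, -0.0, 1.575]
wrist_force: [-0.6, -0.0, -0.6]
finger_gap: 17.7
finger_force: 40.0
```

```bash

python3 -m inch '[{"gripper":0.05,"dx":0,"dy":0,"dz":-0.01,"wx":0,"wy":0,"wz":0},{"gripper":0.05,"dx":0,"dy":0,"dz":-0.018,"wx":0,"wy":0,"wz":0},{"gripper":0.05,"dx":0,"dy":0,"dz":-0.025,"wx":0,"wy":0,"wz":0},{"gripper":0.05,"dx":0,"dy":0,"dz":-0.028,"wx":0,"wy":0,"wz":0},{"gripper":0.05,"dx":0,"dy":0,"dz":-0.03,"wx":0,"wy":0,"wz":0}]'
python3 -m inch '[{"gripper":0.05,"dx":0,"dy":0,"dz":-0.001,"wx":0,"wy":0,"wz":0},{"gripper":0.05,"dx":0,"dy":0,"dz":-0.001,"wx":0,"wy":0,"wz":0},{"gripper":0.05,"dx":0,"dy":0,"dz":-0.001,"wx":0,"wy":0,"wz":0},{"gripper":0.05,"dx":0,"dy":0,"dz":-0.001,"wx":0,"wy":0,"wz":0},{"gripper":0.05,"dx":0,"dy":0,"dz":-0.001,"wx":0,"wy":0,"wz":0}]'
```

```text
clock: 23.45
eef_pos: [485.8, -19.0, 123.4]
eef_rot: [-3.141, -0.0, 1.576]
wrist_force: [-0.1, 0.5, 0.0]
finger_gap: 17.8
finger_force: 40.0
clock: 23.87
eef_pos: [486.1, -19.0, 123.3]
eef_rot: [3.141, 0.0, 1.576]
wrist_force: [0.0, -0.3, 0.1]
finger_gap: 17.8
finger_force: 40.0
```

```bash

python3 -m inch '[{"gripper":0.32,"dx":0,"dy":0,"dz":0,"wx":0,"wy":0,"wz":0},{"gripper":0.32,"dx":0,"dy":0,"dz":0,"wx":0,"wy":0,"wz":0},{"gripper":0.32,"dx":0,"dy":0,"dz":0,"wx":0,"wy":0,"wz":0},{"gripper":0.32,"dx":0,"dy":0,"dz":0.015,"wx":0,"wy":0,"wz":0},{"gripper":0.32,"dx":0,"dy":0,"dz":0.04,"wx":0,"wy":0,"wz":0}]'
python3 -m inch '[{"gripper":0.32,"dx":0,"dy":0,"dz":0.035,"wx":0,"wy":0,"wz":0},{"gripper":0.32,"dx":0,"dy":0,"dz":0.07,"wx":0,"wy":0,"wz":0},{"gripper":0.32,"dx":0.004,"dy":-0.02,"dz":0.077,"wx":0,"wy":0,"wz":0},{"gripper":0.32,"dx":0.012,"dy":-0.05,"dz":0.077,"wx":0,"wy":0,"wz":0},{"gripper":0.32,"dx":0.02,"dy":-0.08,"dz":0.077,"wx":0,"wy":0,"wz":0}]'
python3 -m inch '[{"gripper":0.32,"dx":0.009,"dy":-0.035,"dz":0,"wx":0,"wy":0,"wz":0},{"gripper":0.32,"dx":0.018,"dy":-0.07,"dz":0,"wx":0,"wy":0,"wz":0},{"gripper":0.32,"dx":0.027,"dy":-0.105,"dz":0,"wx":0,"wy":0,"wz":0},{"gripper":0.32,"dx":0.036,"dy":-0.14,"dz":0,"wx":0,"wy":0,"wz":0},{"gripper":0.32,"dx":0.045,"dy":-0.175,"dz":0,"wx":0,"wy":0,"wz":0}]' > /dev/null
python3 -m inch '[{"gripper":0.4,"dx":0.008,"dy":-0.035,"dz":0,"wx":0,"wy":0,"wz":0},{"gripper":0.4,"dx":0.015,"dy":-0.07,"dz":0,"wx":0,"wy":0,"wz":0},{"gripper":0.4,"dx":0.0235,"dy":-0.105,"dz":0,"wx":0,"wy":0,"wz":0},{"gripper":0.4,"dx":0.0235,"dy":-0.127,"dz":0,"wx":0,"wy":0,"wz":0},{"gripper":0.4,"dx":0.0235,"dy":-0.127,"dz":0,"wx":0,"wy":0,"wz":0}]' > /dev/null
python3 -m inch '[{"gripper":0.4,"dx":0,"dy":0,"dz":0,"wx":0,"wy":0,"wz":0},{"gripper":0.4,"dx":0,"dy":0,"dz":0,"wx":0,"wy":0,"wz":0},{"gripper":0.4,"dx":0,"dy":0,"dz":0,"wx":0,"wy":0,"wz":0},{"gripper":0.4,"dx":0,"dy":0,"dz":0,"wx":0,"wy":0,"wz":0},{"gripper":0.4,"dx":0,"dy":0,"dz":0,"wx":0,"wy":0,"wz":0}]'
python3 - <<'E'
from h import *
w,s=snap('wrist','w11.png');print(s['eef_pos']);pot(w,s)
im,s=snap('top','top11.png')
a=cv2.resize(im[205:325,190:310],None,fx=3.3,fy=3.3,interpolation=cv2.INTER_CUBIC)
b=cv2.resize(w[180:320,260:390],None,fx=3,fy=3,interpolation=cv2.INTER_CUBIC)
o=np.zeros((420,800,3),np.uint8);o[:396,:396]=a;o[:,400:790]=b;cv2.imwrite('pics/m11.png',o)
E
```

```text
clock: 24.28
eef_pos: [484.8, -18.9, 161.6]
eef_rot: [-3.137, -0.0, 1.576]
wrist_force: [-0.4, -0.1, -0.2]
finger_gap: 30.0
finger_force: 0.0
clock: 24.7
eef_pos: [506.4, -99.7, 241.2]
eef_rot: [3.139, 0.001, 1.577]
wrist_force: [1.5, -0.6, -0.3]
finger_gap: 29.9
finger_force: 0.0
clock: 25.95
eef_pos: [574.7, -400.2, 240.6]
eef_rot: [3.141, 0.0, 1.577]
wrist_force: [0.2, 0.4, -0.6]
finger_gap: 37.6
finger_force: 0.0
[ 574.72108938 -400.23161922  240.58206578]
pot [125. 117.  40.  99.] [ 361.4 -297.7   38. ]
pot [289.  27. 100. 113.] [ 538.6 -212.2   38. ]
```

View pics/m11.png

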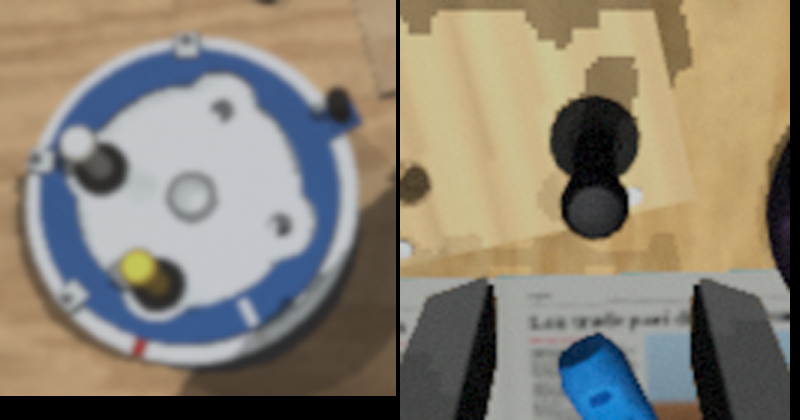

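White and yellow are seated in holes 1 and 2. The black bulb is at crop (596,205), about wrist px (325,248), almost in line with the tool.

```bash

python3 -m inch '[{"gripper":0.4,"dx":0.0005,"dy":-0.0013,"dz":-0.03,"wx":0,"wy":0,"wz":0},{"gripper":0.4,"dx":0.0005,"dy":-0.0013,"dz":-0.06,"wx":0,"wy":0,"wz":0},{"gripper":0.4,"dx":0.0005,"dy":-0.0013,"dz":-0.09,"wx":0,"wy":0,"wz":0},{"gripper":0.4,"dx":0.0005,"dy":-0.0013,"dz":-0.115,"wx":0,"wy":0,"wz":0},{"gripper":0.4,"dx":0.0005,"dy":-0.0013,"dz":-0.1246,"wx":0,"wy":0,"wz":0}]' >/dev/null
python3 -m inch '[{"gripper":0.4,"dx":0,"dy":0,"dz":0,"wx":0,"wy":0,"wz":0},{"gripper":0.4,"dx":0,"dy":0,"dz":0,"wx":0,"wy":0,"wz":0},{"gripper":0.05,"dx":0,"dy":0,"dz":0,"wx":0,"wy":0,"wz":0},{"gripper":0.05,"dx":0,"dy":0,"dz":0,"wx":0,"wy":0,"wz":0},{"gripper":0.05,"dx":0,"dy":0,"dz":0,"wx":0,"wy":0,"wz":0}]'
python3 -m inch '[{"gripper":0.05,"dx":0,"dy":0,"dz":0,"wx":0,"wy":0,"wz":0},{"gripper":0.05,"dx":0,"dy":0,"dz":0,"wx":0,"wy":0,"wz":0},{"gripper":0.05,"dx":0,"dy":0,"dz":0,"wx":0,"wy":0,"wz":0},{"gripper":0.05,"dx":0,"dy":0,"dz":0,"wx":0,"wy":0,"wz":0},{"gripper":0.05,"dx":0,"dy":0,"dz":0,"wx":0,"wy":0,"wz":0}]'
python3 -m inch '[{"gripper":0.05,"dx":0,"dy":0,"dz":0.008,"wx":0,"wy":0,"wz":0},{"gripper":0.05,"dx":0,"dy":0,"dz":0.02,"wx":0,"wy":0,"wz":0},{"gripper":0.05,"dx":0,"dy":0,"dz":0.035,"wx":0,"wy":0,"wz":0},{"gripper":0.05,"dx":0,"dy":0,"dz":0.05,"wx":0,"wy":0,"wz":0},{"gripper":0.05,"dx":0,"dy":0,"dz":0.065,"wx":0,"wy":0,"wz":0}]'
python3 -m inch '[{"gripper":0.05,"dx":0,"dy":0,"dz":0.015,"wx":0,"wy":0,"wz":0},{"gripper":0.05,"dx":0,"dy":0,"dz":0.03,"wx":0,"wy":0,"wz":0},{"gripper":0.05,"dx":0,"dy":0,"dz":0.045,"wx":0,"wy":0,"wz":0},{"gripper":0.05,"dx":0,"dy":0,"dz":0.058,"wx":0,"wy":0,"wz":0},{"gripper":0.05,"dx":0,"dy":0,"dz":0.058,"wx":0,"wy":0,"wz":0}]'
```

```text
clock: 26.88
eef_pos: [575.4, -402.6, 117.0]
eef_rot: [3.14, 0.001, 1.576]
wrist_force: [0.3, -0.2, -0.9]
finger_gap: 21.0
finger_force: 0.0
clock: 27.3
eef_pos: [575.3, -402.6, 116.7]
eef_rot: [3.14, 0.001, 1.576]
wrist_force: [-1.0, 0.6, 6.7]
finger_gap: 17.8
finger_force: 40.0
clock: 27.72
eef_pos: [575.0, -402.3, 182.3]
eef_rot: [3.141, 0.0, 1.576]
wrist_force: [0.7, -0.1, -0.5]
finger_gap: 17.6
finger_force: 40.0
clock: 28.13
eef_pos: [575.5, -402.7, 242.7]
eef_rot: [3.138, 0.003, 1.576]
wrist_force: [0.1, 0.2, -0.0]
finger_gap: 17.6
finger_force: 40.0
```

Held at 40 N. I'll move next to the pot, checking that the pot is still in place on the way.

```bash

python3 -m inch '[{"gripper":0.05,"dx":-0.003,"dy":0.015,"dz":0,"wx":0,"wy":0,"wz":0},{"gripper":0.05,"dx":-0.009,"dy":0.045,"dz":0,"wx":0,"wy":0,"wz":0},{"gripper":0.05,"dx":-0.015,"dy":0.075,"dz":0,"wx":0,"wy":0,"wz":0},{"gripper":0.05,"dx":-0.02,"dy":0.105,"dz":0,"wx":0,"wy":0,"wz":0},{"gripper":0.05,"dx":-0.026,"dy":0.13,"dz":0,"wx":0,"wy":0,"wz":0}]'
python3 - <<'E'
from h import *
w,s=snap('wrist','w12.png');print(s['eef_pos'],s['finger_gap']);pot(w,s)
g=cv2.cvtColor(w,cv2.COLOR_BGR2GRAY); print([(r,g[r,319:332].min()) for r in range(216,262,3)])
E
```

```text
clock: 28.55
eef_pos: [548.4, -270.4, 238.2]
eef_rot: [-3.141, -0.0, 1.576]
wrist_force: [0.5, -0.6, 0.3]
finger_gap: 17.9
finger_force: 40.0
[ 548.40647028 -270.39815267  238.23423399] 17.900948423469107
pot [300.  -9. 107. 194.] [523.7 -52.1  38. ]
pot [316. 161.  90.  92.] [ 538.6 -212.8   38. ]
[(216, np.uint8(169)), (219, np.uint8(91)), (222, np.uint8(95)), (225, np.uint8(100)), (228, np.uint8(97)), (231, np.uint8(95)), (234, np.uint8(0)), (237, np.uint8(37)), (240, np.uint8(63)), (243, np.uint8(59)), (246, np.uint8(62)), (249, np.uint8(56)), (252, np.uint8(11)), (255, np.uint8(14)), (258, np.uint8(16)), (261, np.uint8(18))]
```

```bash

python3 -m inch '[{"gripper":0.05,"dx":-0.004,"dy":0.025,"dz":0,"wx":0,"wy":0,"wz":0},{"gripper":0.05,"dx":-0.008,"dy":0.045,"dz":0,"wx":0,"wy":0,"wz":0},{"gripper":0.05,"dx":-0.0102,"dy":0.0575,"dz":0,"wx":0,"wy":0,"wz":0},{"gripper":0.05,"dx":-0.0102,"dy":0.0575,"dz":0,"wx":0,"wy":0,"wz":0},{"gripper":0.05,"dx":-0.0102,"dy":0.0575,"dz":0,"wx":0,"wy":0,"wz":0}]'
python3 -m inch '[{"gripper":0.05,"dx":0,"dy":0,"dz":-0.02,"wx":0,"wy":0,"wz":0},{"gripper":0.05,"dx":0,"dy":0,"dz":-0.05,"wx":0,"wy":0,"wz":0},{"gripper":0.05,"dx":0,"dy":0,"dz":-0.08,"wx":0,"wy":0,"wz":0},{"gripper":0.05,"dx":0,"dy":0,"dz":-0.105,"wx":0,"wy":0,"wz":0},{"gripper":0.05,"dx":0,"dy":0,"dz":-0.12,"wx":0,"wy":0,"wz":0}]'
for i in 1 2 3; do python3 -m inch '[{"gripper":0.05,"dx":0,"dy":0,"dz":0,"wx":0,"wy":0,"wz":0},{"gripper":0.05,"dx":0,"dy":0,"dz":0,"wx":0,"wy":0,"wz":0},{"gripper":0.05,"dx":0,"dy":0,"dz":0,"wx":0,"wy":0,"wz":0},{"gripper":0.05,"dx":0,"dy":0,"dz":0,"wx":0,"wy":0,"wz":0},{"gripper":0.05,"dx":0,"dy":0,"dz":0,"wx":0,"wy":0,"wz":0}]'; done
```

```text
clock: 29.02
eef_pos: [538.9, -214.8, 238.7]
eef_rot: [3.141, 0.0, 1.576]
wrist_force: [-0.0, -0.2, -0.8]
finger_gap: 17.9
finger_force: 40.0
clock: 29.43
eef_pos: [537.8, -215.6, 115.2]
eef_rot: [-3.138, -0.001, 1.575]
wrist_force: [-0.1, 0.2, -0.8]
finger_gap: 17.5
finger_force: 40.0
clock: 29.85
eef_pos: [539.2, -215.2, 119.6]
eef_rot: [3.14, 0.001, 1.575]
wrist_force: [0.1, 0.1, 0.6]
finger_gap: 17.9
finger_force: 40.0
clock: 30.27
eef_pos: [538.8, -214.8, 118.5]
eef_rot: [3.142, -0.0, 1.576]
wrist_force: [0.1, 0.2, -0.4]
finger_gap: 17.7
finger_force: 40.0
clock: 30.68
eef_pos: [538.8, -214.8, 118.5]
eef_rot: [-3.142, 0.0, 1.576]
wrist_force: [-1.0, 0.3, -0.5]
finger_gap: 17.3
finger_force: 40.0
```

```bash

python3 -m inch '[{"gripper":0.05,"dx":0,"dy":0,"dz":0.02,"wx":0,"wy":0,"wz":0},{"gripper":0.05,"dx":0,"dy":0,"dz":0.05,"wx":0,"wy":0,"wz":0},{"gripper":0.05,"dx":0,"dy":0,"dz":0.08,"wx":0,"wy":0,"wz":0},{"gripper":0.05,"dx":0,"dy":0,"dz":0.105,"wx":0,"wy":0,"wz":0},{"gripper":0.05,"dx":-0.001,"dy":0.005,"dz":0.121,"wx":0,"wy":0,"wz":0}]' >/dev/null
python3 -m inch '[{"gripper":0.05,"dx":-0.002,"dy":0.03,"dz":0,"wx":0,"wy":0,"wz":0},{"gripper":0.05,"dx":-0.004,"dy":0.065,"dz":0,"wx":0,"wy":0,"wz":0},{"gripper":0.05,"dx":-0.006,"dy":0.1,"dz":0,"wx":0,"wy":0,"wz":0},{"gripper":0.05,"dx":-0.008,"dy":0.13,"dz":0,"wx":0,"wy":0,"wz":0},{"gripper":0.05,"dx":-0.008,"dy":0.15,"dz":0,"wx":0,"wy":0,"wz":0}]'
python3 -m inch '[{"gripper":0.05,"dx":0.015,"dy":0.004,"dz":0,"wx":0,"wy":0,"wz":0},{"gripper":0.05,"dx":0.035,"dy":0.0085,"dz":0,"wx":0,"wy":0,"wz":0},{"gripper":0.05,"dx":0.051,"dy":0.0085,"dz":0,"wx":0,"wy":0,"wz":0},{"gripper":0.05,"dx":0.051,"dy":0.0085,"dz":0,"wx":0,"wy":0,"wz":0},{"gripper":0.05,"dx":0.051,"dy":0.0085,"dz":0,"wx":0,"wy":0,"wz":0}]'
python3 - <<'E'
from h import *
w,s=snap('wrist','w13.png');print(s['eef_pos'],s['finger_gap'])
g=cv2.cvtColor(w,cv2.COLOR_BGR2GRAY)
for r in range(218,262,3):
    x=np.flatnonzero(g[r,300:350]<110)+300; print(r,(x.min(),x.max()) if len(x) else None,end=' ')
for v in(231,233):print(onz('wrist',324.5,v,s['eef_pos'][2]-106.5,s).round(1))
E
```

```text
clock: 31.52
eef_pos: [529.3, -57.4, 239.7]
eef_rot: [3.141, -0.0, 1.577]
wrist_force: [0.8, 0.6, -1.2]
finger_gap: 17.9
finger_force: 40.0
clock: 31.93
eef_pos: [580.8, -51.2, 238.9]
eef_rot: [-3.141, -0.0, 1.576]
wrist_force: [-0.6, 0.6, -0.5]
finger_gap: 17.8
finger_force: 40.0
[580.81592559 -51.20357196 238.92062361] 17.772664021896535
218 (np.int64(345), np.int64(349)) 221 (np.int64(346), np.int64(349)) 224 (np.int64(345), np.int64(349)) 227 (np.int64(345), np.int64(349)) 230 (np.int64(322), np.int64(349)) 233 (np.int64(323), np.int64(349)) 236 (np.int64(320), np.int64(349)) 239 (np.int64(319), np.int64(349)) 242 (np.int64(319), np.int64(349)) 245 (np.int64(318), np.int64(349)) 248 (np.int64(318), np.int64(348)) 251 (np.int64(318), np.int64(347)) 254 (np.int64(312), np.int64(345)) 257 (np.int64(309), np.int64(343)) 260 (np.int64(304), np.int64(342)) [581.  -47.6 132.4]
[581.1 -49.5 132.4]
```

```bash

python3 -m inch '[{"gripper":0.05,"dx":0,"dy":-0.0005,"dz":-0.005,"wx":0,"wy":0,"wz":0},{"gripper":0.05,"dx":0,"dy":-0.0005,"dz":-0.017,"wx":0,"wy":0,"wz":0},{"gripper":0.05,"dx":0,"dy":-0.0005,"dz":-0.03,"wx":0,"wy":0,"wz":0},{"gripper":0.05,"dx":0,"dy":-0.0005,"dz":-0.043,"wx":0,"wy":0,"wz":0},{"gripper":0.05,"dx":0,"dy":-0.0005,"dz":-0.055,"wx":0,"wy":0,"wz":0}]'
python3 -m inch '[{"gripper":0.05,"dx":0,"dy":0,"dz":-0.007,"wx":0,"wy":0,"wz":0},{"gripper":0.05,"dx":0,"dy":0,"dz":-0.014,"wx":0,"wy":0,"wz":0},{"gripper":0.05,"dx":0,"dy":0,"dz":-0.021,"wx":0,"wy":0,"wz":0},{"gripper":0.05,"dx":0,"dy":0,"dz":-0.028,"wx":0,"wy":0,"wz":0},{"gripper":0.05,"dx":0,"dy":0,"dz":-0.03,"wx":0,"wy":0,"wz":0}]'
```

```text
clock: 32.4
eef_pos: [580.1, -52.0, 183.6]
eef_rot: [-3.142, -0.0, 1.575]
wrist_force: [0.2, -0.1, -0.7]
finger_gap: 17.7
finger_force: 40.0
clock: 32.82
eef_pos: [580.5, -51.8, 153.4]
eef_rot: [-3.141, -0.0, 1.576]
wrist_force: [0.2, -1.0, -1.2]
finger_gap: 17.8
finger_force: 40.0
```

```bash

python3 -m inch '[{"gripper":0.05,"dx":0,"dy":0,"dz":-0.01,"wx":0,"wy":0,"wz":0},{"gripper":0.05,"dx":0,"dy":0,"dz":-0.018,"wx":0,"wy":0,"wz":0},{"gripper":0.05,"dx":0,"dy":0,"dz":-0.025,"wx":0,"wy":0,"wz":0},{"gripper":0.05,"dx":0,"dy":0,"dz":-0.028,"wx":0,"wy":0,"wz":0},{"gripper":0.05,"dx":0,"dy":0,"dz":-0.03,"wx":0,"wy":0,"wz":0}]'
python3 -m inch '[{"gripper":0.05,"dx":0,"dy":0,"dz":-0.001,"wx":0,"wy":0,"wz":0},{"gripper":0.05,"dx":0,"dy":0,"dz":-0.001,"wx":0,"wy":0,"wz":0},{"gripper":0.05,"dx":0,"dy":0,"dz":-0.001,"wx":0,"wy":0,"wz":0},{"gripper":0.05,"dx":0,"dy":0,"dz":-0.001,"wx":0,"wy":0,"wz":0},{"gripper":0.05,"dx":0,"dy":0,"dz":-0.001,"wx":0,"wy":0,"wz":0}]'
```

```text
clock: 33.23
eef_pos: [580.6, -51.8, 123.8]
eef_rot: [-3.141, -0.0, 1.576]
wrist_force: [0.5, -0.1, -0.7]
finger_gap: 17.3
finger_force: 40.0
clock: 33.65
eef_pos: [580.9, -51.8, 123.7]
eef_rot: [3.141, 0.0, 1.576]
wrist_force: [0.2, -0.5, -0.3]
finger_gap: 17.7
finger_force: 40.0
```

```bash

python3 -m inch '[{"gripper":0.32,"dx":0,"dy":0,"dz":0,"wx":0,"wy":0,"wz":0},{"gripper":0.32,"dx":0,"dy":0,"dz":0,"wx":0,"wy":0,"wz":0},{"gripper":0.32,"dx":0,"dy":0,"dz":0,"wx":0,"wy":0,"wz":0},{"gripper":0.32,"dx":0,"dy":0,"dz":0.015,"wx":0,"wy":0,"wz":0},{"gripper":0.32,"dx":0,"dy":0,"dz":0.04,"wx":0,"wy":0,"wz":0}]'
python3 -m inch '[{"gripper":0.32,"dx":0,"dy":0,"dz":0.035,"wx":0,"wy":0,"wz":0},{"gripper":0.32,"dx":0,"dy":0,"dz":0.07,"wx":0,"wy":0,"wz":0},{"gripper":0.45,"dx":-0.003,"dy":-0.025,"dz":0.077,"wx":0,"wy":0,"wz":0},{"gripper":0.45,"dx":-0.007,"dy":-0.0612,"dz":0.077,"wx":0,"wy":0,"wz":0},{"gripper":0.45,"dx":-0.007,"dy":-0.0612,"dz":0.077,"wx":0,"wy":0,"wz":0}]'
python3 -m inch '[{"gripper":0.45,"dx":0,"dy":0,"dz":0,"wx":0,"wy":0,"wz":0},{"gripper":0.45,"dx":0,"dy":0,"dz":0,"wx":0,"wy":0,"wz":0},{"gripper":0.45,"dx":0,"dy":0,"dz":-0.02,"wx":0,"wy":0,"wz":0},{"gripper":0.45,"dx":0,"dy":0,"dz":-0.04,"wx":0,"wy":0,"wz":0},{"gripper":0.45,"dx":0,"dy":0,"dz":-0.05,"wx":0,"wy":0,"wz":0}]'
python3 - <<'E'
from h import *
w,s=snap('wrist','w14.png');print(s['eef_pos'],s['finger_gap'])
o=np.zeros((480,800,3),np.uint8);o[:,:480]=w[:,80:560]
im,s=snap('scene','s14.png');o[:320,480:]=cv2.resize(im[150:310,170:330],None,fx=2,fy=2,interpolation=cv2.INTER_CUBIC);cv2.imwrite('pics/m14.png',o)
E
```

```text
clock: 34.07
eef_pos: [579.6, -51.7, 161.6]
eef_rot: [-3.137, -0.001, 1.576]
wrist_force: [-0.6, 0.9, -0.7]
finger_gap: 30.1
finger_force: 0.0
clock: 34.48
eef_pos: [573.3, -117.2, 241.2]
eef_rot: [3.14, 0.001, 1.573]
wrist_force: [0.0, -0.5, -0.8]
finger_gap: 41.9
finger_force: 0.0
clock: 34.9
eef_pos: [573.2, -111.7, 188.1]
eef_rot: [-3.139, -0.001, 1.577]
wrist_force: [0.3, 0.4, -0.7]
finger_gap: 42.1
finger_force: 0.0
[ 573.18396479 -111.71140334  188.05050429] 42.0717191166285
```

View pics/m14.png

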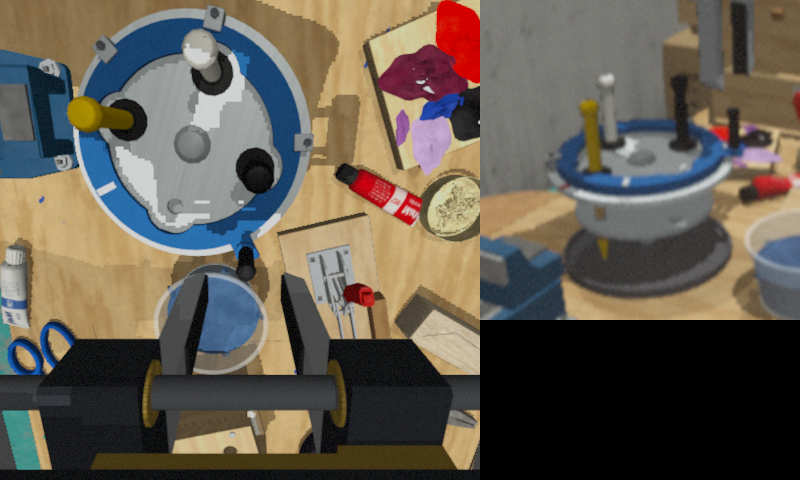

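All three brushes are seated and the pin, at wrist crop (246,262), lies between the open fingers. I'll grip it and turn the ring to locked.

```bash

python3 -m inch '[{"gripper":0.45,"dx":0,"dy":0,"dz":-0.03,"wx":0,"wy":0,"wz":0},{"gripper":0.45,"dx":0,"dy":0,"dz":-0.05,"wx":0,"wy":0,"wz":0},{"gripper":0.45,"dx":0,"dy":0,"dz":-0.062,"wx":0,"wy":0,"wz":0},{"gripper":0.45,"dx":0,"dy":0,"dz":-0.062,"wx":0,"wy":0,"wz":0},{"gripper":0.05,"dx":0,"dy":0,"dz":-0.062,"wx":0,"wy":0,"wz":0}]' 20
python3 -m inch '[{"gripper":0.05,"dx":0,"dy":0,"dz":0,"wx":0,"wy":0,"wz":0},{"gripper":0.05,"dx":0,"dy":0,"dz":0,"wx":0,"wy":0,"wz":0},{"gripper":0.05,"dx":0,"dy":0,"dz":0,"wx":0,"wy":0,"wz":0},{"gripper":0.05,"dx":0,"dy":0,"dz":0,"wx":0,"wy":0,"wz":0},{"gripper":0.05,"dx":0,"dy":0,"dz":0,"wx":0,"wy":0,"wz":0}]'
python3 -m inch '[{"gripper":0.05,"dx":-0.0136,"dy":-0.0057,"dz":0,"wx":0,"wy":0,"wz":0},{"gripper":0.05,"dx":-0.0255,"dy":-0.0087,"dz":0,"wx":0,"wy":0,"wz":0},{"gripper":0.05,"dx":-0.0376,"dy":-0.0099,"dz":0,"wx":0,"wy":0,"wz":0},{"gripper":0.05,"dx":-0.0499,"dy":-0.0095,"dz":0,"wx":0,"wy":0,"wz":0},{"gripper":0.05,"dx":-0.0619,"dy":-0.0074,"dz":0,"wx":0,"wy":0,"wz":0}]'
python3 -m inch '[{"gripper":0.05,"dx":-0.0055,"dy":0.0016,"dz":0,"wx":0,"wy":0,"wz":0},{"gripper":0.05,"dx":-0.0068,"dy":0.002,"dz":0,"wx":0,"wy":0,"wz":0},{"gripper":0.05,"dx":-0.0088,"dy":0.0027,"dz":0,"wx":0,"wy":0,"wz":0},{"gripper":0.05,"dx":-0.0088,"dy":0.0027,"dz":0,"wx":0,"wy":0,"wz":0},{"gripper":0.05,"dx":-0.0088,"dy":0.0027,"dz":0,"wx":0,"wy":0,"wz":0}]'
```

```text
clock: 35.42
eef_pos: [574.2, -112.9, 129.4]
eef_rot: [3.141, 0.0, 1.576]
wrist_force: [0.5, 0.4, 0.3]
finger_gap: 38.6
finger_force: 0.0
clock: 35.83
eef_pos: [574.1, -113.1, 129.1]
eef_rot: [3.14, 0.0, 1.576]
wrist_force: [0.1, -0.6, 3.3]
finger_gap: 11.7
finger_force: 20.0
clock: 36.25
eef_pos: [511.9, -121.1, 129.0]
eef_rot: [3.14, 0.001, 1.575]
wrist_force: [3.5, -2.3, 2.3]
finger_gap: 11.3
finger_force: 20.0
clock: 36.67
eef_pos: [504.7, -118.6, 129.0]
eef_rot: [3.138, 0.002, 1.576]
wrist_force: [8.0, -8.2, -1.2]
finger_gap: 11.2
finger_force: 20.0
```

```bash

python3 -m inch '[{"gripper":0.05,"dx":-0.0015,"dy":0.0005,"dz":0,"wx":0,"wy":0,"wz":0},{"gripper":0.05,"dx":-0.0025,"dy":0.0008,"dz":0,"wx":0,"wy":0,"wz":0},{"gripper":0.05,"dx":-0.0025,"dy":0.0008,"dz":0,"wx":0,"wy":0,"wz":0},{"gripper":0.05,"dx":-0.0025,"dy":0.0008,"dz":0,"wx":0,"wy":0,"wz":0},{"gripper":0.05,"dx":-0.0025,"dy":0.0008,"dz":0,"wx":0,"wy":0,"wz":0}]'
```

```text
clock: 37.08
eef_pos: [504.6, -118.5, 129.1]
eef_rot: [3.132, 0.004, 1.575]
wrist_force: [30.0, -14.0, -14.7]
finger_gap: 11.4
finger_force: 20.0
```

The ring is at its locked stop: 30 N with no motion. I'll open in place, rise and back away, then check numerically.

```bash

python3 -m inch '[{"gripper":0.45,"dx":0,"dy":0,"dz":0,"wx":0,"wy":0,"wz":0},{"gripper":0.45,"dx":0,"dy":0,"dz":0,"wx":0,"wy":0,"wz":0},{"gripper":0.45,"dx":0,"dy":0,"dz":0,"wx":0,"wy":0,"wz":0},{"gripper":0.45,"dx":0,"dy":0,"dz":0.02,"wx":0,"wy":0,"wz":0},{"gripper":0.45,"dx":0,"dy":0,"dz":0.05,"wx":0,"wy":0,"wz":0}]'
python3 -m inch '[{"gripper":0.45,"dx":0,"dy":0,"dz":0.03,"wx":0,"wy":0,"wz":0},{"gripper":0.45,"dx":0,"dy":0,"dz":0.06,"wx":0,"wy":0,"wz":0},{"gripper":0.45,"dx":0,"dy":-0.03,"dz":0.08,"wx":0,"wy":0,"wz":0},{"gripper":0.45,"dx":0,"dy":-0.07,"dz":0.1,"wx":0,"wy":0,"wz":0},{"gripper":0.45,"dx":0,"dy":-0.11,"dz":0.12,"wx":0,"wy":0,"wz":0}]'
python3 -m inch '[{"gripper":0.45,"dx":0,"dy":-0.04,"dz":0,"wx":0,"wy":0,"wz":0},{"gripper":0.45,"dx":0,"dy":-0.08,"dz":0,"wx":0,"wy":0,"wz":0},{"gripper":0.45,"dx":0,"dy":-0.12,"dz":0,"wx":0,"wy":0,"wz":0},{"gripper":0.45,"dx":0,"dy":-0.15,"dz":0,"wx":0,"wy":0,"wz":0},{"gripper":0.45,"dx":0,"dy":-0.15,"dz":0,"wx":0,"wy":0,"wz":0}]'
python3 - <<'E'
from h import *
im,s=snap('top','top15.png');w,s=snap('wrist','w15.png');pot(w,s)
hsv=cv2.cvtColor(im,cv2.COLOR_BGR2HSV)
def blob(name,lo,hi,x0,x1,y0,y1,z,mn=3):
    m=np.zeros(im.shape[:2],np.uint8);m[y0:y1,x0:x1]=cv2.inRange(hsv,lo,hi)[y0:y1,x0:x1]
    n,l,st,c=cv2.connectedComponentsWithStats(m)
    for i in range(1,n):
        if st[i,4]>=mn: 
            P=onz('top',*c[i],z);print(name,st[i],P.round(1),'ang',np.degrees(np.arctan2(P[1]+34.1,P[0]-533.3)).round(1),np.hypot(P[1]+34.1,P[0]-533.3).round(1))
blob('dark',(0,0,0),(180,255,50),190,312,205,325,160,12)
blob('yellow',(22,100,60),(35,255,255),190,312,205,325,170)
blob('red',(170,100,60),(180,255,255),200,300,290,325,117)
blob('red',(0,120,60),(8,255,255),200,300,290,325,117)
blob('white',(0,0,120),(180,60,255),215,275,298,312,117,3)
E
```

```text
clock: 37.5
eef_pos: [499.3, -116.3, 176.6]
eef_rot: [-3.136, -0.002, 1.576]
wrist_force: [-0.1, -0.3, 0.9]
finger_gap: 40.7
finger_force: 0.0
clock: 37.92
eef_pos: [500.4, -222.0, 297.0]
eef_rot: [3.141, -0.0, 1.578]
wrist_force: [0.7, -0.1, 0.4]
finger_gap: 42.1
finger_force: 0.0
clock: 38.33
eef_pos: [499.4, -375.8, 294.0]
eef_rot: [-3.139, -0.001, 1.572]
wrist_force: [0.3, -1.0, -0.6]
finger_gap: 42.6
finger_force: 0.0
pot [187. 159.  17.  43.] [ 326.1 -317.3   38. ]
pot [358.  68.  85.  94.] [ 538.6 -212.4   38. ]
dark [249 226  15  18 167] [573.2 -53.8 160. ] ang -26.3 44.5
dark [215 251  12  11  38] [535.9   2.4 160. ] ang 85.9 36.6
dark [292 274   6   7  32] [ 501.8 -120.4  160. ] ang -110.0 91.9
dark [239 286   5  10  24] [478.6 -31.9 160. ] ang 177.7 54.8
dark [266 289  29  26  78] [455.  -96.4 160. ] ang -141.5 100.1
yellow [227 281  11  11  90] [485.9 -16.8 170. ] ang 160.0 50.5
red [231 309   2   4   6] [451.2  -8.6 117. ] ang 162.8 86.0
white [215 298  60  14 335] [457.5 -28.6 117. ] ang 175.9 76.0
white [253 298  13   2  22] [471.4 -55.8 117. ] ang -160.7 65.6
```

```bash
python3 -c "
from cell import manip
print(manip.sign_off())"
```

```text
the job is handed in; nothing more can be done
None
```

I washed the white, yellow and black brushes in that order and hung them in the rack; there was no red brush. The lock ring is turned to its locked stop, the pot did not tip, and I handed the job in at about 38 s.

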